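# Refit the belt cover of the lathe drive box

### The job

Close up the open belt-drive box on the turner's bench with its loose cover: slide it out from under the low wooden riser, set it down and take it again by the rib on its back, hook its lower lip under the ledge at the low front end of the sloping opening (its frame is bolted in slots, so feel for the ledge), then swing the top edge down and press until it snaps under the sprung roller and lies fully home. Let go at the end, and leave the other things on the bench where they are.

Things in the scene. Friction and masses are not known exactly. Their poses are not given: they have to be found in the camera images.
- cover: Cover: grey plate 150 long (x) x 60 wide (y), 0.3 kg, outer face (z) up. x runs from the lip end to the top edge. Origin mid-length, mid-width, level with its lowest faces (bench level when lying). Plate (mm): x -62..75, y -30..30, z 8..14; stiffeners below it z 0..8, y +-14..19, x -55..62. At the start its lip end sticks out 55 to 65 from under the riser's front, towards the robot.
- lip_tip (a point): Middle of the end face of the cover's lip, cover frame (-75, 0, 2.5) mm. Lip (mm): x -75..-55, y -22..22, z 0..5, joined to the plate by a web at x -62..-55, z 5..8. The lip enters under the ledge only with the top edge raised 0.2 to 0.5 rad; the plate's front end then slides on the side rails down the slope until it meets the ledge.
- top_edge (a point): Middle of the cover's top edge, on the outer face, cover frame (75, 0, 14) mm.
- rib (a point): Middle of the cover's grip rib, which stands across its outer face, cover frame (20, 0, 26) mm: 12 thick (along x), 44 wide, 24 high. Under the riser at the start.
- seat: Sloping upper part of the drive box, fixed. x up the slope (0.21 rad above level), y across, z square out. On it is bolted a grey top frame (opening, rails, ledge and catch in one), which may sit anywhere from 18 mm nearer the box's front to 18 mm nearer its back (level shift along the box's x, heights unchanged): find the ledge by touch. With the frame in mid-slot this is the cover's frame when home.
- drive_box: Grey belt-drive box, fixed, foot 205 deep x 144 wide, a stubby motor out of its back up to 275 mm from the front; up to 150 high. Origin at bench level, middle of its front foot; x towards its back, z up. The seat's origin is at (97, 0, 95) mm here. Cover home: lip_tip 81 to 82, top_edge 124 mm above the bench.
- mid_ledge (a point): Where the middle of the ledge's inner lower edge is if the top frame sits in mid-slot: seat frame (-64, 0, 6.5) mm. Ledge then (mm): x -85..-64, y -60..60, z 6.5..11, at the low front end, overhanging inwards; the lip fits under it, the front wall's inner face is at x -77.5. Side rails y +-26..60 and a cross rail x 68..104, tops z 8, carry the plate; lip and stiffeners go between them.
- catch (a joint): Sprung roller over the frame's top end: 12 across, 34 long along y; axis (frame in mid-slot) at seat x 76.5, z 18 mm; bracket behind it x 91..101, up to z 27. Reads 0 at rest, up to 0.006 m pushed back; 2.4 N + 2000 N/m. The cover's top edge stops on it about 0.1 rad open; 6 to 15 N near the top edge pushes it past, then it holds the edge down and the cover against the ledge (about 0.001).
- riser: Low wooden riser, fixed, open at front and back: board 130 deep x 176 wide, underside 44 and top 54 above the bench, on two 14 thick end walls; blanks up to 44 high stand on it from 72 mm behind the front edge. Origin at bench level, middle of the front edge; x towards its back, away from the robot.
- finial: turned dark wood finial, standing, 44 across, 112 high; origin middle of its foot. Bystander.
- mallet: wooden mallet lying on the bench, 220 long, head 64 across; origin under its axis between the handle's end (60 to -x) and the head's far end (160 to +x), on the bench. Bystander.
- wax_jar: amber glass jar with metal cap, 68 across, 70 high; origin middle of its foot. Bystander.
- gouge: turning gouge lying on the bench, 295 long, wooden handle and steel blade; origin below its ferrule, on the bench. Bystander.
- sanding_block: cork sanding block 100 x 50 x 35; origin middle of its underside. Bystander.
- chuck_key: steel T-shaped chuck key lying flat, 95 long, 80 across, 15 high; origin near the cross bar, on the bench. Bystander.
There are look-alikes about, which are no part of the job. What is meant by the cover is not orange, and is the smaller of those in its own colour.

How it is judged:
On the way, in this order (a step that is already met when the one before it is completed fails the run):
1. the cover is drawn out, its rib clear in front of the riser's front edge by 30 mm or more (x of rib in the frame of riser below -0.03 m), for 0.1 s.
2. the lip is down below the ledge's level at the low end of the opening while the top edge is still up (x of lip_tip in the frame of seat between -0.099 and -0.044 m and z of lip_tip in the frame of drive_box between 0.06 and 0.085 m and y of lip_tip in the frame of seat between -0.008 and 0.008 m and angle between the z axis of cover and the z axis of seat, either way round above 0.07 rad), for 0.1 s.
At the end, for the whole second after the job is handed in: Cover home and at rest: lip tip (under the ledge) and top edge (under the roller) within about 2.5 mm of their home heights, both ends within 6.5 mm of the middle sideways, within 0.04 rad of the seat's plane, catch reading under 0.0045 (x of lip_tip in the frame of seat between -0.099 and -0.046 m and z of lip_tip in the frame of drive_box between 0.079 and 0.0845 m and z of top_edge in the frame of drive_box between 0.121 and 0.1265 m and y of top_edge in the frame of seat between -0.0065 and 0.0065 m and y of lip_tip in the frame of seat between -0.0065 and 0.0065 m and angle between the z axis of cover and the z axis of seat, either way round below 0.04 rad and linear speed of cover below 0.01 m/s and value of joint catch below 0.0045 m); the robot touches nothing.
It fails at once if one of the bystanders is shifted by more than 30 mm (distance of any of finial, mallet, wax_jar, gouge, sanding_block, chuck_key from where it was at the start of the episode above 0.03 m).
It also fails if it takes over 64 s, if anything falls off the work surface, if the arm or the gripper's body presses on something with over 40 N, if the wrist force passes 120 N, or if a joint passes its speed limit or range.

### The arm

A 7-joint arm with a two-finger parallel gripper is mounted at the origin on the work surface. World frame = base frame: x ahead of the robot, y to its left, z up, the work surface at z = 0. Lengths are in m, angles in rad, forces in N, time in s.
With the tool pointing down it reaches from about 0.425 to 0.925 m from the base axis. Payload 6.8 kg.
Tool frame: the origin (TCP) lies at the centre of the arm's flange, where the gripper is bolted on; the fingertips stand 173 mm ahead of it and the grasp point (between the pads) lies 155 mm ahead of it (finger_overhang is the distance from the TCP to the fingertips, in m); y points along the fingers, z is the direction in which the jaws open and shut, and the axes are right-handed (so a half turn about y gives the same grasp; the last joint's range is limited). The gripper opens to 85 mm and grips with 20 to 120 N. Pads are 22 mm wide; open, the fingers measure 114 mm over their backs; the gripper's body (76 mm by 85 mm) begins 54 mm behind the grasp point. The pads swing forward as they close: fully open they stand 13 mm farther back than shut.
Start: joints at [-0.108, 0.477, 0.022, 1.555, -0.011, 1.109, -0.083], TCP at [0.675, 0, 0.405] pointing down, gripper open.
Joint ranges: [-2.96, 2.96], [-0.34, 2.1], [-1.41, 1.46], [0.24, 2.44], [-1.37, 4.51], [0.17, 1.92], [-2.96, 2.96]. Speed limits (rad/s): [2.39, 2.39, 3.14, 3.14, 3.14, 3.14, 3.14].

### API

Orientations are given as a rotation vector (axis times angle).
In Python, from bench import get_obs, grab_frame, hand_in, finger_overhang gives the robot as it stands. The module is installed in compiled form; this text tells all that it offers.
- The arm moves only by the shell command python3 -m jog 'ROWS' [FORCE]. ROWS is JSON, a list of rows, each a list of 3 entries, a list of its own where there are three numbers: the shift along the tool's x, y, z in cm, then the turn about the tool's y in rad, then the gripper command: -1 is fully open, 1 is shut, values between are in proportion. In form: [[[x, y, z], twist, gripper], ...]. A call has 1 to 10 rows; each row is the pose to reach, as a shift and turn from the pose commanded when the call began, along the tool's axes at that moment; what a row does not reach only later rows make up. A row lasts 1/8 s, in which the tool goes at most 62.5 mm and 10.7 degrees, less where a joint would pass 70% of its speed; a pose out of reach is approached as far as the arm can. A call with a gripper value outside its range is refused whole. The fingers move at their own pace and stop on an object; FORCE is the grip in N (left out, the last holds). Time passes only in rows, so rows that repeat a pose let the fingers close. It gives the time, the measured TCP pose, the force and the opening at its end, in the units of the state.
- get_obs(): the state, without advancing time (a new reading comes with each control period).
- grab_frame(name): name is "scene" or "side" or "wrist"; returns a dict with "image" (384x512x3 uint8, blue, green, red), "fx", "fy", "cx", "cy" (pixels), "distortion" ([k1, k2, p1, p2, k3] as OpenCV has them; the pictures are not rectified), "origin" and "rotation" of the camera in the world. Camera axes: x right, y up, looking along -z (the intrinsics and any distortion apply to the point x, -y, -z); pixel columns grow to the right and rows downward; lengths in m; the calibration is good to about 2 mm. A picture is of the moment at which its call begins. There is no depth.
- hand_in(): hands the job in, once; it reports no verdict.
The state is a dict: "clock": time; "joints": joint angles; "qvel": joint speeds; "tau": joint torques, N m; "tcp_pos": TCP position; "orientation": TCP orientation; "contact_force": force on the tool from outside, world axes, zero at the start; "moment": the same for the moment, N m; "grip_width": finger opening in m.
Only numpy, scipy, OpenCV 4.12 (cv2) and the standard library are available. Lean on these libraries where they do the work, as an engineer would, in place of code of your own. Each camera call takes 0.05 s, during which the arm holds its last target.

## Working session

There is one attempt and no reset: what is moved stays moved. The work goes in short steps, Python scripts to look and compute and a shell command to move; the robot and the scene stay as the last step left them, time stands still between calls to the robot, and variables do not carry over. Pictures are saved under pics/ and viewed, and the job is handed in when it is done.

```bash
ls; mkdir -p pics
cat > h.py <<'E'
import numpy as np,cv2,sys
from bench import get_obs,grab_frame,hand_in,finger_overhang
from scipy.spatial.transform import Rotation as R
import pickle
def snap(n,fn):
    f=grab_frame(n); cv2.imwrite('pics/'+fn+'.png',f['image']); pickle.dump(f,open('pics/'+fn+'.pkl','wb')); return f
def load(fn): return pickle.load(open('pics/'+fn+'.pkl','rb'))
def rot(f):
    r=np.array(f['rotation'],float)
    return r if r.shape==(3,3) else R.from_rotvec(r).as_matrix()
def K(f): return np.array([[f['fx'],0,f['cx']],[0,f['fy'],f['cy']],[0,0,1.]])
def ray(f,u,v):
    p=cv2.undistortPoints(np.array([[[u,v]]],float),K(f),np.array(f['distortion'],float))[0,0]
    return np.array(f['origin'],float), rot(f)@np.array([p[0],-p[1],-1.])
def atz(f,u,v,z):
    o,d=ray(f,u,v); return o+d*(z-o[2])/d[2]
def proj(f,P):
    P=np.atleast_2d(P); c=(P-np.array(f['origin']))@rot(f); c=c*np.array([1,-1,-1])
    return cv2.projectPoints(c,np.zeros(3),np.zeros(3),K(f),np.array(f['distortion'],float))[0][:,0]
E
python3 - <<'E'
from h import *
for n in ['scene','side','wrist']:
    f=snap(n,n+'0'); print(n,f['origin'],np.round(rot(f),3).tolist(),f['fx'],f['distortion'])
o=get_obs();print(o, finger_overhang if not callable(finger_overhang) else finger_overhang())
E
```

```text
pics
scene [ 0.97380982 -0.57576121  1.01836378] [[0.777, -0.491, 0.395], [0.63, 0.606, -0.485], [-0.001, 0.626, 0.78]] 432.5388614663053 [-0.07459467  0.          0.          0.          0.        ]
side [-0.07188035 -0.80426113  1.06921386] [[0.819, 0.411, -0.401], [-0.574, 0.582, -0.575], [-0.003, 0.702, 0.713]] 442.2233973885789 [0.01213338 0.         0.         0.         0.        ]
wrist [0.67511659 0.08434345 0.37334842] [[1.0, -0.002, 0.001], [0.001, 0.947, 0.322], [-0.002, -0.322, 0.947]] 265.59012779278316 [-0.0250168  0.         0.         0.         0.       ]
{'clock': 0.15, 'joints': array([-0.10811624,  0.47763728,  0.02237944,  1.55620568, -0.01149824,
        1.10928215, -0.08306942]), 'qvel': array([ 0.00047149, -0.00187551,  0.00171022, -0.0019116 , -0.00091915,
       -0.00044727,  0.00172184]), 'tau': array([ 1.55385478e-03, -5.96924365e+01,  1.60940632e+00, -2.81490952e+01,
        1.26662746e-02,  6.56643446e-03,  5.58682734e-05]), 'tcp_pos': array([6.74797505e-01, 4.91076879e-06, 4.03939256e-01]), 'orientation': array([-1.2103319 ,  1.21014846, -1.20859577]), 'contact_force': array([-0.15378935,  0.72643441, -0.01735259]), 'moment': array([0.0132279 , 0.00526063, 0.00101715]), 'grip_width': 0.08534647405063153} 0.1734
```

View pics/scene0.png

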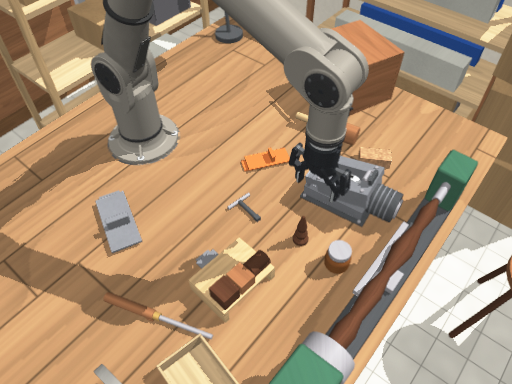

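View pics/side0.png

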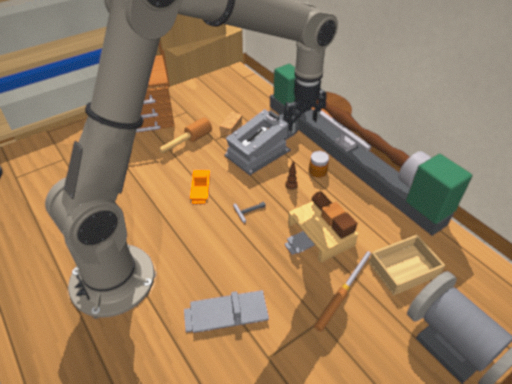

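View pics/wrist0.png

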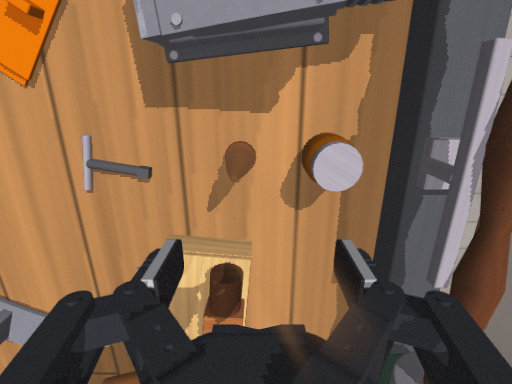

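Run:
```python
from h import *
print(R.from_rotvec(get_obs()['orientation']).as_matrix().round(3))
```

```text
[[ 0.    -0.001  1.   ]
 [-1.    -0.     0.   ]
 [ 0.    -1.    -0.001]]
```

Run:
```python
from h import *
a=load('scene0')['image'][225:325,160:300]; b=load('side0')['image'][180:270,265:375]
cv2.imwrite('pics/c1.png',cv2.resize(a,None,fx=5,fy=5,interpolation=cv2.INTER_CUBIC))
cv2.imwrite('pics/c2.png',cv2.resize(b,None,fx=6,fy=6,interpolation=cv2.INTER_CUBIC))
a=load('scene0')['image'][145:230,280:410]; b=load('side0')['image'][100:175,215:325]
cv2.imwrite('pics/c3.png',cv2.resize(a,None,fx=6,fy=6,interpolation=cv2.INTER_CUBIC))
cv2.imwrite('pics/c4.png',cv2.resize(b,None,fx=7,fy=7,interpolation=cv2.INTER_CUBIC))
```

```text
(no output)
```

View pics/c1.png

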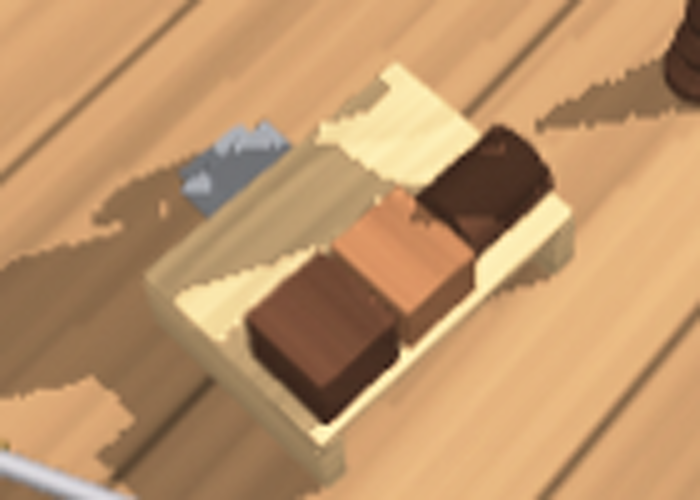

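View pics/c2.png

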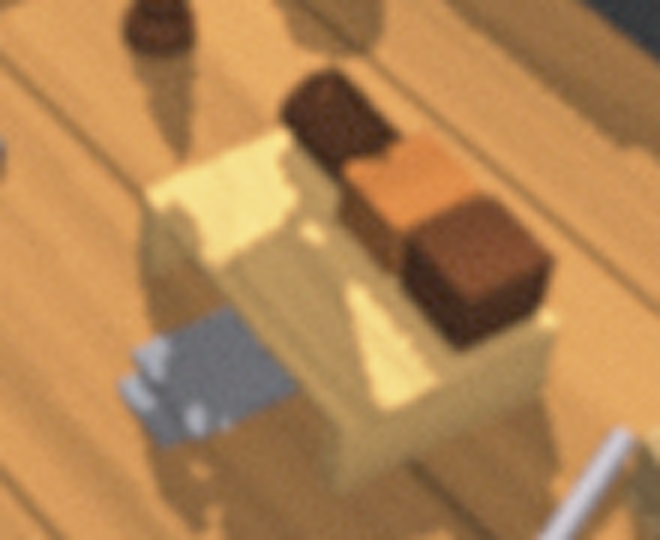

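View pics/c3.png

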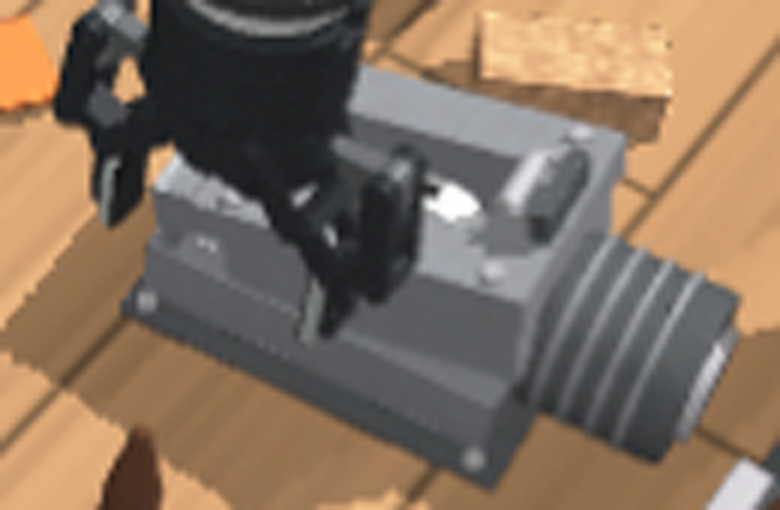

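View pics/c4.png

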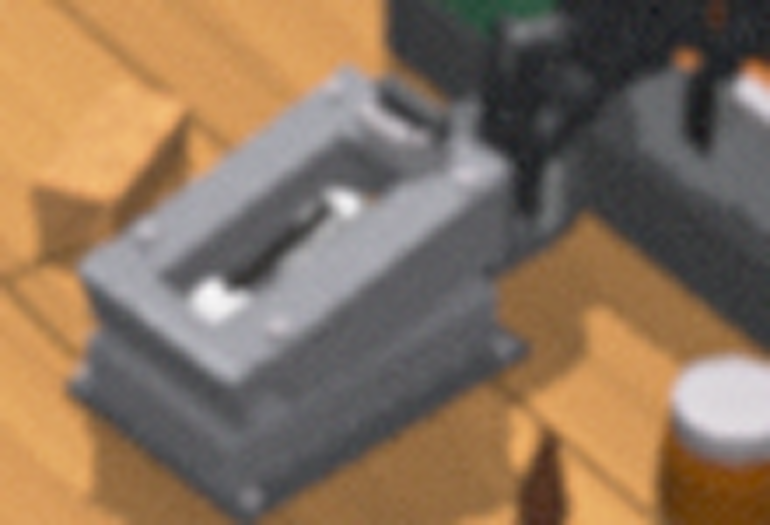

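Run:
```python
from h import *
s=load('scene0');d=load('side0')
for n,f,pts,z in [('riser s',s,[(238,238),(189.4,281),(225,312.4),(274,266.6)],.054),('riser d',d,[(290,212.5),(320.8,253)],.054),
 ('box s',s,[(300.8,196.3),(362,226.7)],0),('box d',d,[(249.3,173.6),(225,155.4),(290.4,149.7)],0),
 ('cover lip s (bench)',s,[(196,260),(201,268)],0.01),('cover d',d,[(285,244),(292,254)],.01)]:
    P=np.array([atz(f,*p,z)[:2] for p in pts]); print(n,P.round(4).tolist(), [round(float(np.degrees(np.arctan2(*(P[i+1]-P[i])[::-1]))),1) for i in range(len(P)-1)],[round(float(np.linalg.norm(P[i+1]-P[i])),3) for i in range(len(P)-1)])
```

```text
riser s [[0.5386, -0.1275], [0.5276, -0.2988], [0.6504, -0.3044], [0.665, -0.1352]] [-93.7, -2.6, 85.1] [0.172, 0.123, 0.17]
riser d [[0.5348, -0.1287], [0.5109, -0.2986]] [-98.0] [0.172]
box s [[0.564, 0.1287], [0.7646, 0.1487]] [5.7] [0.202]
box d [[0.5637, 0.1334], [0.5462, 0.265], [0.7624, 0.1516]] [97.6, -27.7] [0.133, 0.244]
cover lip s (bench) [[0.4772, -0.2305], [0.5042, -0.2396]] [-18.5] [0.029]
cover d [[0.4704, -0.1898], [0.4646, -0.2307]] [-98.1] [0.041]
```

```bash
python3 -m jog '[[[26,0,-19.5],0,-1],[[26,0,-19.5],0,-1],[[26,0,-19.5],0,-1],[[26,0,-19.5],0,-1],[[26,0,-19.5],0,-1],[[26,0,-19.5],0,-1],[[26,0,-19.5],0,-1]]' 30
python3 - <<'E'
from h import *
snap('wrist','w1');snap('scene','s1')
E
```

```text
clock: 1.02
tcp_pos: [0.4796, -0.2605, 0.4047]
orientation: [-1.208, 1.211, -1.211]
contact_force: [0.6, -0.0, -0.5]
grip_width: 0.0852
```

View pics/w1.png

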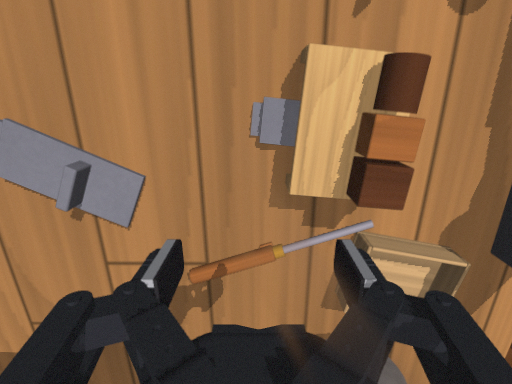

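View pics/s1.png

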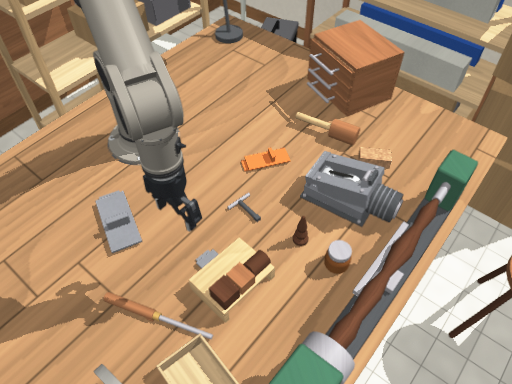

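Run:
```python
from h import *
a=load('w1')['image'][30:210,235:335]; cv2.imwrite('pics/c5.png',cv2.resize(a,None,fx=5.5,fy=3.3,interpolation=cv2.INTER_CUBIC)) if 0 else cv2.imwrite('pics/c5.png',cv2.resize(load('w1')['image'][80:160,235:325],None,fx=7,fy=7,interpolation=cv2.INTER_CUBIC))
b=load('s1')['image'][145:230,280:410]
cv2.imwrite('pics/c6.png',cv2.resize(b,None,fx=6,fy=6,interpolation=cv2.INTER_CUBIC))
```

```text
(no output)
```

View pics/c5.png

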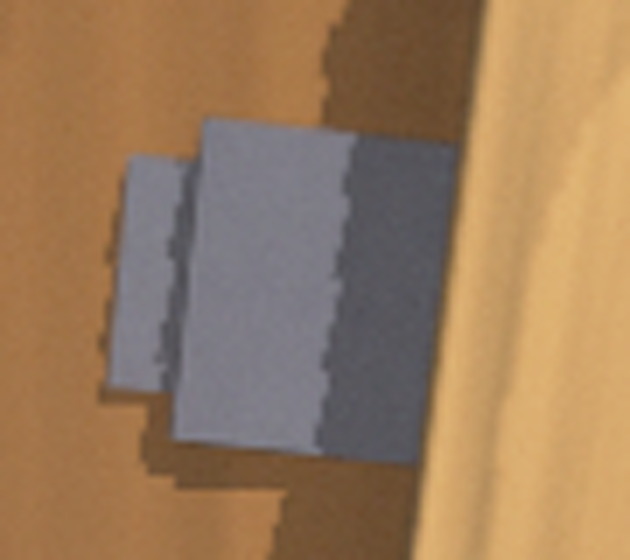

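View pics/c6.png

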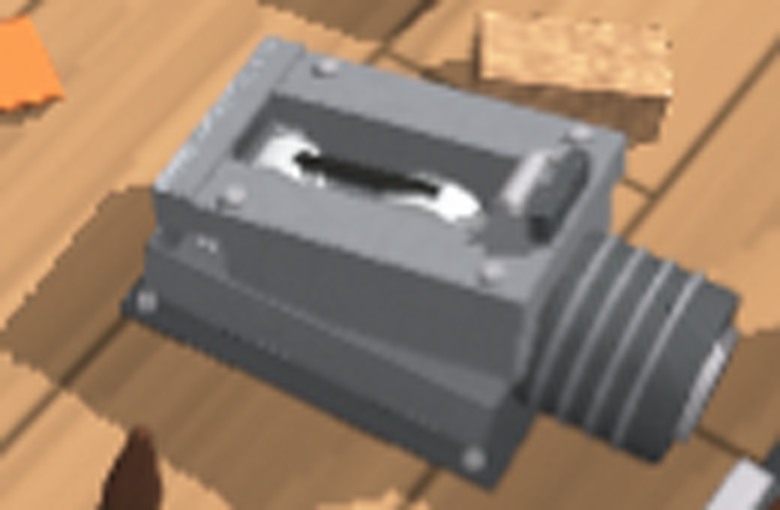

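Run:
```python
from h import *
f=load('w1')
g=lambda u,v,z:atz(f,u,v,z)[:2]
a,b=g(264.3,96.9,.014),g(259.7,142.9,.014)
c,d=g(253.6,102.4,.005),g(250.4,135.3,.005)
r1,r2=g(309,44,.054),g(290,195.5,.054)
for p,q in [(a,b),(c,d),(r1,r2)]:
    v=q-p; print(p.round(4),q.round(4),((p+q)/2).round(4),np.linalg.norm(v).round(4),np.degrees(np.arctan2(v[0],-v[1])).round(1))
```

```text
[ 0.4877 -0.1753] [ 0.4819 -0.2346] [ 0.4848 -0.205 ] 0.0596 -5.7
[ 0.4738 -0.1823] [ 0.4691 -0.2256] [ 0.4714 -0.2039] 0.0436 -6.2
[ 0.535  -0.1207] [ 0.5207 -0.2958] [ 0.5279 -0.2083] 0.1757 -4.7
```

```bash
python3 -m jog '[[[-5.4,0,2.2],-1.471,-1],[[-5.4,5,2.2],-1.471,-1],[[-5.4,10,2.2],-1.471,-1],[[-5.4,16,2.2],-1.471,-1],[[-5.4,16,2.2],-1.471,-1],[[-5.4,16,2.2],-1.471,-1],[[-5.4,16,2.2],-1.471,-1],[[-5.4,16,2.2],-1.471,-1],[[-5.4,16,2.2],-1.471,-1]]' 30
python3 - <<'E'
from h import *
snap('wrist','w2');print(R.from_rotvec(get_obs()['orientation']).as_matrix().round(3))
E
```

```text
clock: 2.25
tcp_pos: [0.503, -0.2044, 0.2445]
orientation: [-1.568, 0.077, -0.078]
contact_force: [0.1, 0.4, 0.6]
grip_width: 0.0855
[[ 0.995  0.     0.101]
 [-0.101  0.001  0.995]
 [ 0.    -1.     0.001]]
```

View pics/w2.png

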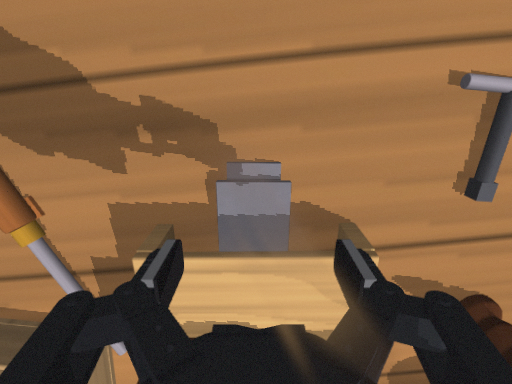

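```bash
python3 -m jog '[[[-0.2,4,-0.2],0,-1],[[-0.2,5.5,-0.2],0,-1],[[-0.2,6.5,-0.2],0,-1],[[-0.2,7,-0.2],0,-1],[[-0.2,7,-0.2],0,-1]]' 30
python3 - <<'E'
from h import *
snap('wrist','w3');snap('side','d3')
E
```

```text
clock: 2.92
tcp_pos: [0.5001, -0.2078, 0.175]
orientation: [-1.569, 0.078, -0.079]
contact_force: [-0.0, -0.5, 1.8]
grip_width: 0.0854
```

View pics/w3.png

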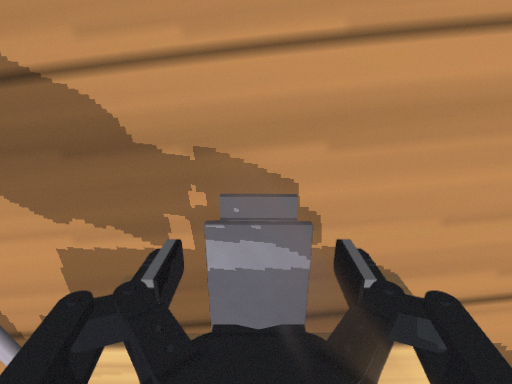

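View pics/d3.png

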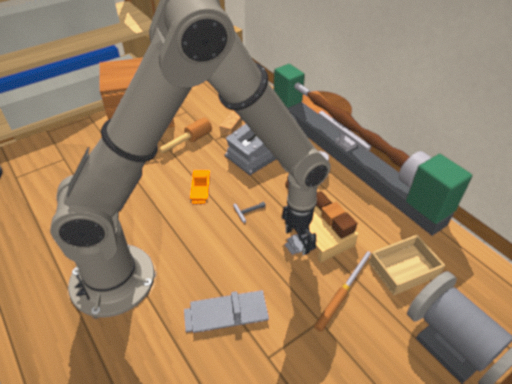

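```bash
python3 -m jog '[[[0,0.3,0],0,-1],[[0,0.5,0],0,-1],[[0,0.5,0],0,-1]]' 30;  python3 -m jog '[[[0,0,0],0,0.2],[[0,0,0],0,0.5],[[0,0,0],0,1],[[0,0,0],0,1],[[0,0,0],0,1]]' 30
python3 - <<'E'
from h import *
snap('wrist','w4')
E
```

```text
clock: 3.4
tcp_pos: [0.4997, -0.2078, 0.1696]
orientation: [-1.569, 0.079, -0.078]
contact_force: [-0.6, 0.4, -0.4]
grip_width: 0.0853
clock: 4.03
tcp_pos: [0.4998, -0.2079, 0.17]
orientation: [-1.57, 0.078, -0.079]
contact_force: [-0.8, -0.5, 5.7]
grip_width: 0.0593
```

View pics/w4.png

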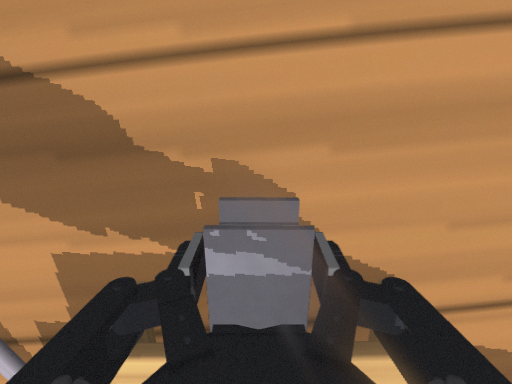

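```bash
python3 -m jog '[[[0,-0.1,0],0,1],[[-1.5,-0.1,0],0,1],[[-4,-0.1,0],0,1],[[-6.5,-0.1,0],0,1],[[-9,-0.1,0],0,1],[[-11,-0.1,0],0,1],[[-11.5,-0.1,0],0,1],[[-11.5,-0.1,0],0,1]]' 50
python3 - <<'E'
from h import *
snap('wrist','w5');snap('scene','s5')
E
```

```text
clock: 5.08
tcp_pos: [0.3847, -0.1962, 0.1706]
orientation: [-1.569, 0.08, -0.077]
contact_force: [-1.5, -0.1, -2.9]
grip_width: 0.0586
```

View pics/w5.png

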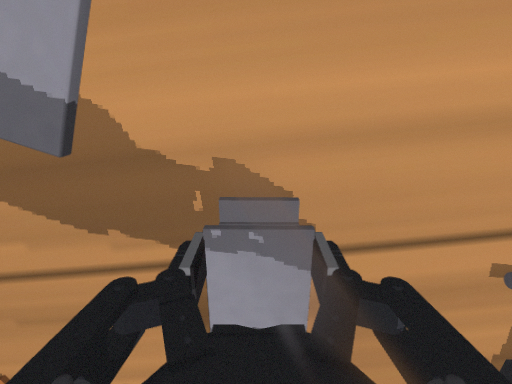

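View pics/s5.png

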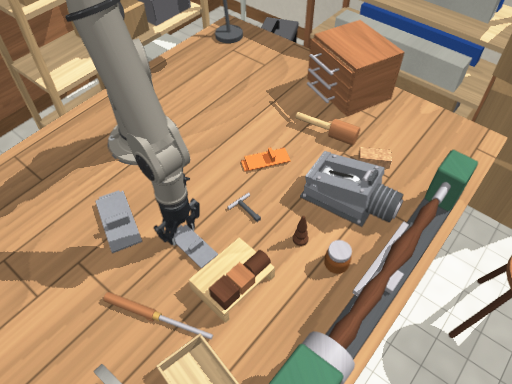

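```bash
python3 -m jog '[[[0,0,0],0,-0.3],[[0,0,0],0,-1],[[0,0,0],0,-1],[[0,-4,0],0,-1],[[0,-10,0],0,-1],[[6.5,-16,0],0,-1],[[10,-20,0],0,-1],[[10,-20,0],0,-1],[[10,-20,0],0,-1]]' 50
python3 - <<'E'
from h import *
snap('wrist','w6')
E
```

```text
clock: 6.3
tcp_pos: [0.4851, -0.2062, 0.3708]
orientation: [-1.57, 0.078, -0.079]
contact_force: [-0.3, -0.3, 0.0]
grip_width: 0.0855
```

View pics/w6.png

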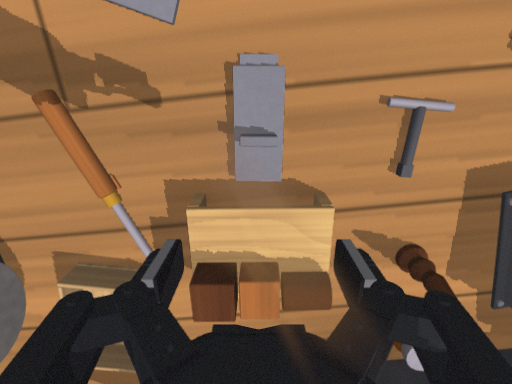

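Run:
```python
from h import *
f=load('w6')
cv2.imwrite('pics/c7.png',cv2.resize(f['image'][45:195,220:300],None,fx=4,fy=4,interpolation=cv2.INTER_CUBIC))
g=lambda u,v,z:atz(f,u,v,z)[:2]
A=[g(*p,.014) for p in [(234,67),(282.5,67),(236,180.5),(282,180.5)]]
print(np.round(A,4).tolist(),[g(*p,.038).round(4).tolist() for p in [(240,139),(278,139)]])
print(np.linalg.norm(A[0]-A[1]),np.linalg.norm(A[0]-A[2]))
m0=(A[0]+A[1])/2;m1=(A[2]+A[3])/2;x=(m1-m0)/np.linalg.norm(m1-m0);print(m0,m1,np.arctan2(x[1],x[0]),'origin',m0+x*.062,'rib',m0+x*.082)
```

```text
[[0.3678, -0.2207], [0.3732, -0.1662], [0.5013, -0.2351], [0.5071, -0.1762]] [[0.4456, -0.2216], [0.4499, -0.1788]]
0.05477962142144331 0.13424773890115269
[ 0.37047593 -0.19343604] [ 0.50415603 -0.20565071] -0.09111937179161121 origin [ 0.43221873 -0.19907762] rib [ 0.45213576 -0.20089749]
```

View pics/c7.png

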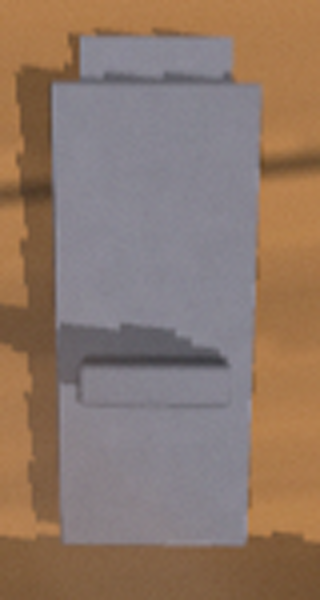

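```bash
python3 -m jog '[[[-3.5,4,0.1],0,-1],[[-3.5,9,0.1],0,-1],[[-3.5,13.5,0.1],0,-1],[[-3.5,16.5,0.1],0,-1],[[-3.5,17.6,0.1],0,-1],[[-3.5,17.6,0.1],0,-0.2],[[-3.5,17.6,0.1],0,0.5],[[-3.5,17.6,0.1],0,1],[[-3.5,17.6,0.1],0,1],[[-3.5,17.6,0.1],0,1]]' 20
python3 - <<'E'
from h import *
snap('wrist','w7')
E
```

```text
clock: 7.6
tcp_pos: [0.4505, -0.2021, 0.1959]
orientation: [-1.57, 0.077, -0.08]
contact_force: [-1.3, -0.3, 7.9]
grip_width: 0.0438
```

View pics/w7.png

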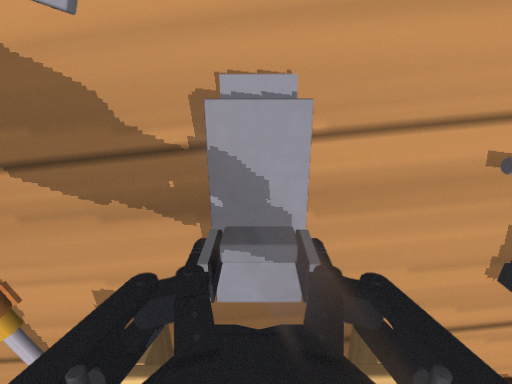

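```bash
python3 -m jog '[[[0,-1,0],0,1],[[0,-3,0],0,1],[[0,-6,0],0,1],[[0,-9,0],0,1],[[0,-11,0],0,1],[[0,-11,0],0,1],[[0,-11,0],0,1]]' 20
python3 - <<'E'
from h import *
snap('wrist','w8');f=snap('side','d8')
cv2.imwrite('pics/d8c.png',cv2.resize(f['image'][100:300,180:380],None,fx=3,fy=3,interpolation=cv2.INTER_CUBIC))
E
```

```text
clock: 8.52
tcp_pos: [0.4496, -0.2017, 0.304]
orientation: [-1.569, 0.079, -0.077]
contact_force: [-0.2, -0.2, -4.2]
grip_width: 0.0436
```

View pics/w8.png

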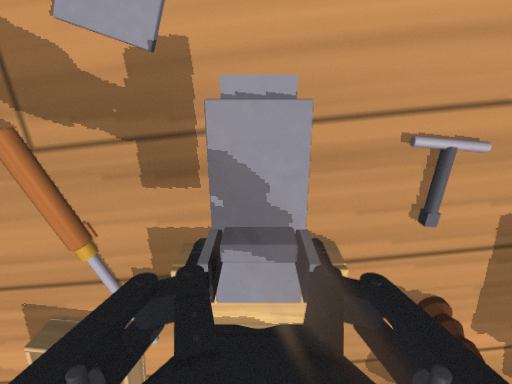

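View pics/d8c.png

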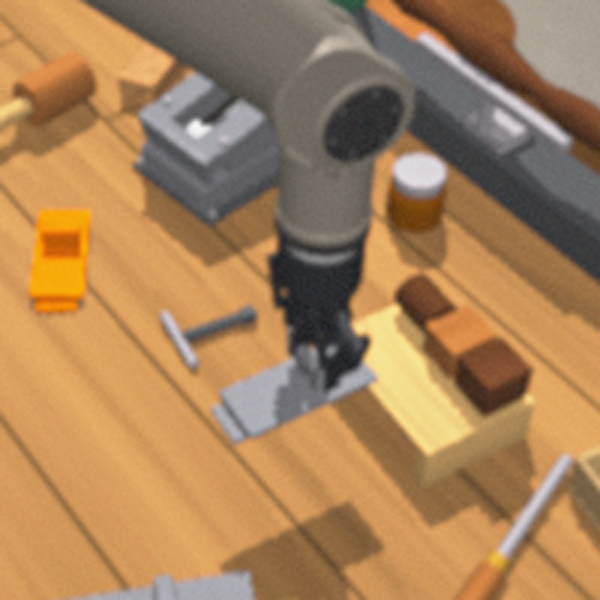

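```bash
python3 -m jog '[[[2,-3,4],0,1],[[5,-6,8],0,1],[[8,-9,13],-0.1,1],[[12,-11,18],-0.2,1],[[16,-11,23],-0.2,1],[[20,-11,28],-0.2,1],[[22,-11,31.5],-0.2,1],[[22,-11,31.5],-0.2,1],[[22,-11,31.5],-0.2,1]]' 20
python3 - <<'E'
from h import *
snap('wrist','w9')
E
```

```text
clock: 9.75
tcp_pos: [0.7002, 0.0893, 0.4128]
orientation: [-1.571, -0.076, 0.081]
contact_force: [-0.3, -1.2, -3.9]
grip_width: 0.0429
```

View pics/w9.png

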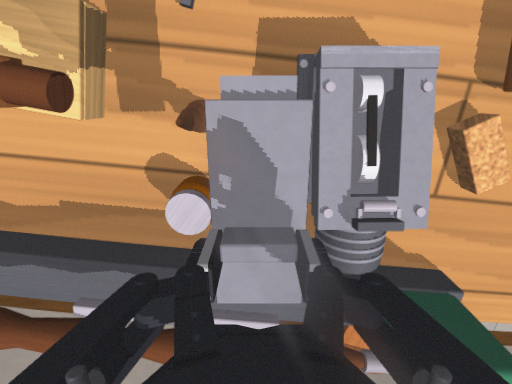

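Run:
```python
from h import *
f=load('w9')
cv2.imwrite('pics/c8.png',cv2.resize(f['image'][35:245,290:450],None,fx=4,fy=2.8 if 0 else 4,interpolation=cv2.INTER_CUBIC)[:, :])
im=cv2.imread('pics/c8.png');print(im.shape)
cv2.imwrite('pics/c8a.png',im[:420]);cv2.imwrite('pics/c8b.png',im[420:])
```

```text
(840, 640, 3)
```

View pics/c8a.png

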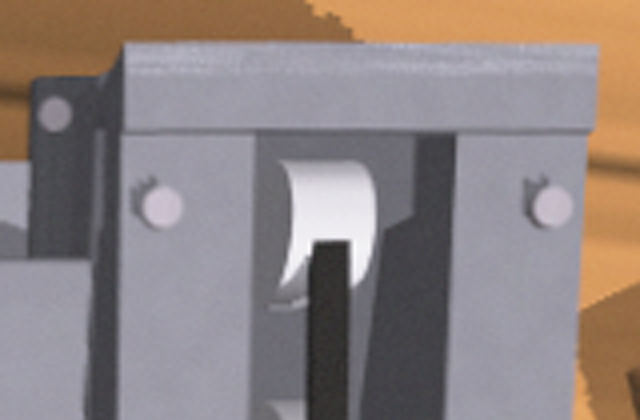

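View pics/c8b.png

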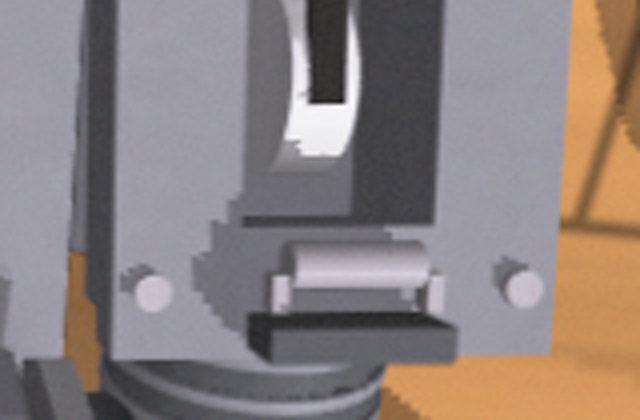

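```bash
cat >> h.py <<'E'
S=0.21
def seat2box(p): # seat mm -> box frame m (mid-slot)
    x,y,z=p; return np.array([97+x*np.cos(S)-z*np.sin(S), y, 95+x*np.sin(S)+z*np.cos(S)])/1000
def box2w(b,th): # b: (x,y) of box(frame) origin
    c,s=np.cos(th),np.sin(th)
    return lambda q: np.array([b[0]+c*q[0]-s*q[1], b[1]+s*q[0]+c*q[1], q[2]])
E
python3 - <<'E'
from h import *
from scipy.optimize import least_squares
f=load('w9')
D=[((-64,60,11),(592,130)),((-64,-60,11),(122,130)),((-64,26,8),(455,135)),((-64,-26,8),(253,135)),
((68,26,8),(437,642)),((68,-26,8),(243,642)),((104,-60,8),(112,780)),((104,60,8),(552,775)),((-85,-60,11),(125,45)),((-85,60,11),(598,45))]
px=np.array([(290+u/4,35+v/4) for _,(u,v) in D])
def res(q,full=False):
    T=box2w(q[:2],q[2]); P=np.array([T(seat2box(p)) for p,_ in D]); P[:,2]+=q[3] if len(q)>3 else 0
    return (proj(f,P)-px) if full else (proj(f,P)-px).ravel()
for q0 in ([.55,.2,.1],[.55,.2,.1,0]):
    r=least_squares(res,q0,loss='soft_l1'); print(r.x.round(4)); 
    print(res(r.x,True).round(1).tolist())
E
```

```text
[0.5435 0.1976 0.1152]
[[0.5, -0.1], [0.3, 0.3], [0.2, -0.4], [0.2, -0.2], [-0.6, 0.7], [-0.3, 1.3], [0.3, 0.0], [-0.2, -0.4], [-0.3, -0.1], [-0.1, -0.4]]
[ 5.435e-01  1.979e-01  1.152e-01 -5.000e-04]
[[0.4, -0.1], [0.4, 0.4], [0.1, -0.4], [0.2, -0.1], [-0.6, 0.5], [-0.2, 1.1], [0.4, -0.2], [-0.3, -0.6], [-0.2, 0.0], [-0.2, -0.3]]
```

```bash
cat >> h.py <<'E'
F=((.5435,.1977),.1152)
def togo(P,th=None):
    o=get_obs();M=R.from_rotvec(o['orientation']).as_matrix();d=M.T@(np.array(P)-o['tcp_pos'])*100
    yaw=np.arctan2(M[1,0],M[0,0]); print('tool shift cm',d.round(2),'yaw',round(yaw,4),'twist',None if th is None else round(yaw-th,4))
def fr(x,y=0): # frame-box coords m -> world xy
    return box2w(*F)(np.array([x,y,0]))[:2]
E
python3 - <<'E'
from h import *
togo([*fr(-.0264),.31],.1152)
E
```

```text
tool shift cm [-17.12  10.36  12.4 ] yaw 0.099 twist -0.0162
```

```bash
python3 - <<'E'
from h import *
d=load('side0')
for p in [(190,200),(208,200),(208,172),(193,172),(165,150)]: print(p,atz(d,*p,0.02).round(3))
print(fr(-.12))
E
python3 -m jog '[[[-5,0,4],0,1],[[-10,0,8],0,1],[[-15,0,12],-0.016,1],[[-17.1,4,12.4],-0.016,1],[[-17.1,8,12.4],-0.016,1],[[-17.1,10.4,12.4],-0.016,1],[[-17.1,10.4,12.4],-0.016,1]]' 20
python3 - <<'E'
from h import *
togo([*fr(-.0264),.31],.1152);snap('wrist','w10')
E
```

```text
(190, 200) [0.323 0.124 0.02 ]
(208, 200) [0.371 0.091 0.02 ]
(208, 172) [0.439 0.205 0.02 ]
(193, 172) [0.397 0.235 0.02 ]
(165, 150) [0.372 0.397 0.02 ]
[0.42429538 0.18390656]
clock: 10.68
tcp_pos: [0.5172, 0.1939, 0.3093]
orientation: [-1.571, -0.087, 0.092]
contact_force: [-0.4, -0.3, -4.6]
grip_width: 0.0438
tool shift cm [ 0.02 -0.07  0.07] yaw 0.1142 twist -0.001
```

View pics/w10.png

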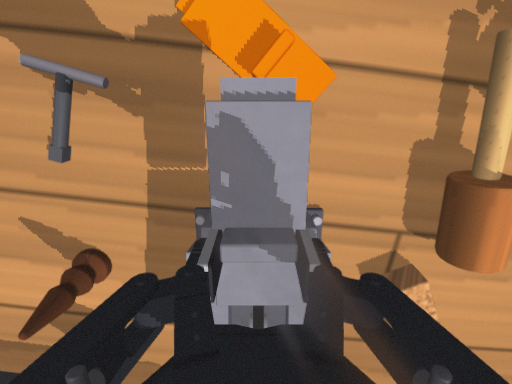

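```bash
python3 -m jog '[[[0,1.5,0],0,1],[[0,2.2,0],0,1],[[0,2.7,0],0,1],[[0,3.2,0],0,1],[[0,3.6,0],0,1],[[0,4,0],0,1],[[0,4,0],0,1]]' 20
python3 - <<'E'
from h import *
togo([*fr(-.0264),.31],.1152);snap('wrist','w11')
f=snap('side','d11')
cv2.imwrite('pics/d11c.png',cv2.resize(f['image'][80:240,170:330],None,fx=3.7,fy=3.7,interpolation=cv2.INTER_CUBIC))
E
```

```text
clock: 11.6
tcp_pos: [0.5162, 0.1962, 0.2702]
orientation: [-1.57, -0.088, 0.096]
contact_force: [-7.7, -1.5, 2.0]
grip_width: 0.0433
tool shift cm [ 0.08 -3.98 -0.17] yaw 0.1171 twist 0.0019
```

View pics/w11.png

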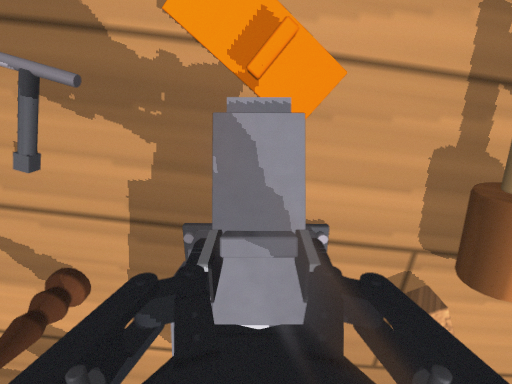

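View pics/d11c.png

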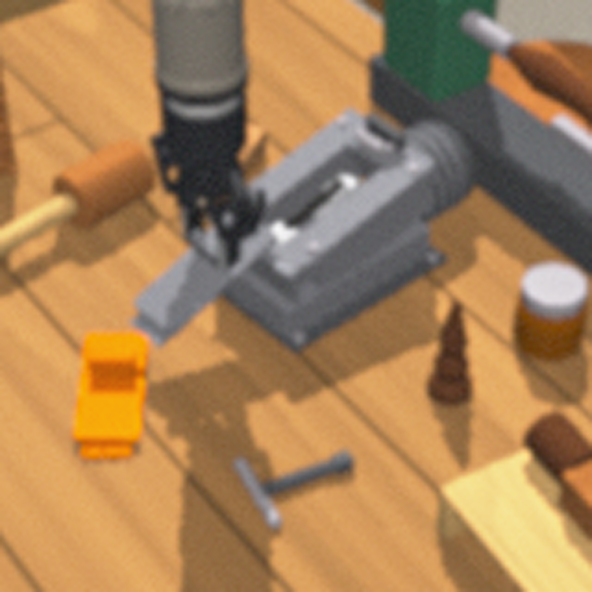

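```bash
cat >> h.py <<'E'
from scipy.optimize import least_squares
def covfit(f,D,tcp,M,q0):
    # q: x,y,z of cover origin rel. tool frame expressed in world-level frame with tool yaw; tilt t; yaw dy
    px=np.array([p for _,p in D],float); C=np.array([c for c,_ in D],float)/1000
    th=np.arctan2(M[1,0],M[0,0])
    def W(q):
        Rm=R.from_euler('z',th+q[4]).as_matrix()@R.from_euler('y',-q[3]).as_matrix()
        o=np.array(tcp)+R.from_euler('z',th).as_matrix()@q[:3]
        return C@Rm.T+o
    r=least_squares(lambda q:np.r_[(proj(f,W(q))-px).ravel(), (q[4])*30],q0,loss='soft_l1')
    print('cover rel (m) ',r.x[:3].round(4),'tilt',r.x[3].round(3),'dyaw',r.x[4].round(3)); print((proj(f,W(r.x))-px).round(1).tolist()); return r.x
E
python3 - <<'E'
from h import *
f=load('w9')
for n in ['w9','w11']:
    im=load(n)['image'][60:340,195:320]; cv2.imwrite('pics/c_%s.png'%n,cv2.resize(im,None,fx=2,fy=2,interpolation=cv2.INTER_CUBIC))
a=cv2.imread('pics/c_w9.png');b=cv2.imread('pics/c_w11.png');cv2.imwrite('pics/cc.png',np.hstack([a,b]))
E
```

```text
(no output)
```

View pics/cc.png

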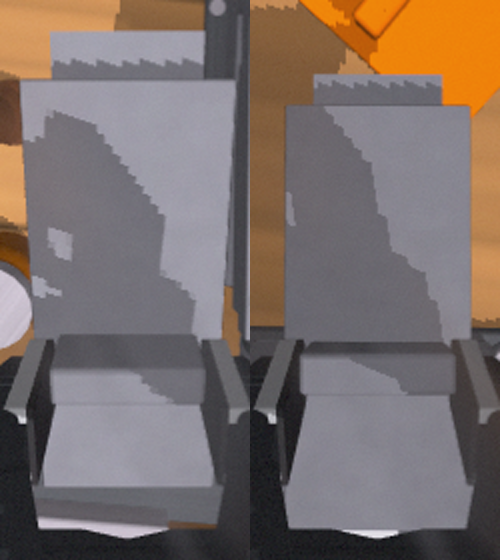

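Run:
```python
from h import *
o=get_obs();M=R.from_rotvec(o['orientation']).as_matrix()
A=[((-62,-30,14),(21,79)),((-62,30,14),(236,79)),((-75,-22,5),(51,31)),((-75,22,5),(204,31)),((14,-22,38),(50,368)),((14,22,38),(205,368)),((26,-22,38),(50,404)),((26,22,38),(205,404)),((75,-30,14),(33,487)),((75,30,14),(222,487))]
B=[((-62,-30,14),(36,105)),((-62,30,14),(220,105)),((-75,-22,5),(64,75)),((-75,22,5),(192,75)),((14,-22,38),(51,352)),((14,22,38),(205,352)),((26,-22,38),(51,394)),((26,22,38),(205,394))]
sc=lambda D:[(c,(195+u/2,60+v/2)) for c,(u,v) in D]
Y=R.from_euler('z',.099).as_matrix()
x=covfit(load('w9'),sc(A),[.7002,.0893,.4128],Y,[-.02,0,-.19,0,0])
x=covfit(load('w11'),sc(B),o['tcp_pos'],M,[-.02,0,-.19,.4,0])
```

```text
cover rel (m)  [-0.0196  0.0017 -0.1972] tilt 0.025 dyaw 0.002
[[-0.7, -0.2], [0.1, -0.2], [0.1, 0.4], [0.3, 0.4], [-1.1, -0.6], [1.3, -0.5], [-0.2, 0.3], [0.3, 0.4], [4.8, -0.1], [-4.9, 0.0]]
cover rel (m)  [-0.0104  0.0018 -0.205 ] tilt 0.301 dyaw 0.002
[[0.2, 0.3], [-0.1, 0.3], [0.0, -0.2], [-0.0, -0.3], [-0.2, 0.0], [0.2, 0.0], [-0.1, -0.1], [0.1, -0.0]]
```

```bash
python3 -m jog '[[[0,0.4,0],0,1],[[0,0.8,0],0,1],[[0,1.2,0],0,1],[[0,1.5,0],0,1],[[0,1.5,0],0,1]]' 20
python3 - <<'E'
from h import *
f=snap('wrist','w12')
cv2.imwrite('pics/c12.png',cv2.resize(f['image'][60:340,195:320],None,fx=2,fy=2,interpolation=cv2.INTER_CUBIC))
E
```

```text
clock: 12.32
tcp_pos: [0.5161, 0.1961, 0.2551]
orientation: [-1.57, -0.088, 0.096]
contact_force: [-6.6, -0.1, 1.0]
grip_width: 0.0434
```

View pics/c12.png

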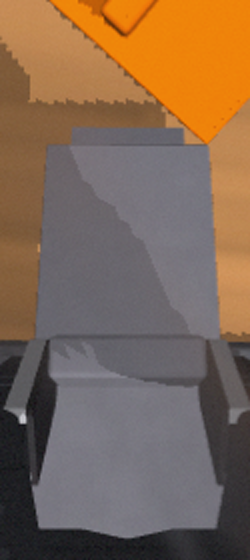

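Run:
```python
from h import *
o=get_obs();M=R.from_rotvec(o['orientation']).as_matrix()
B=[((-62,-30,14),(48,145)),((-62,30,14),(208,145)),((-75,-22,5),(71,128)),((-75,22,5),(183,128)),((14,-22,38),(50,338)),((14,22,38),(205,338)),((26,-22,38),(51,384)),((26,22,38),(204,384))]
sc=lambda D:[(c,(195+u/2,60+v/2)) for c,(u,v) in D]
x=covfit(load('w12'),sc(B),o['tcp_pos'],M,[-.02,0,-.19,.4,0])
t=x[3]
for n,p in [('lip',(-75,2.5)),('platecorner',(-62,8)),('topedge',(75,14)),('ribtop',(20,38))]:
    print(n,(x[0]*1000+p[0]*np.cos(t)-p[1]*np.sin(t)).round(1),(x[2]*1000+p[0]*np.sin(t)+p[1]*np.cos(t)).round(1), 'world z',(o['tcp_pos'][2]*1000+x[2]*1000+p[0]*np.sin(t)+p[1]*np.cos(t)).round(1))
```

```text
cover rel (m)  [-0.      0.0017 -0.2058] tilt 0.629 dyaw 0.002
[[-0.4, 0.2], [-0.1, 0.2], [0.6, -0.2], [-0.0, -0.2], [0.4, 0.8], [-0.4, 0.8], [-1.0, -0.8], [1.0, -0.8]]
lip -62.2 -247.9 world z 7.2
platecorner -54.9 -235.8 world z 19.3
topedge 52.4 -150.4 world z 104.7
ribtop -6.2 -163.3 world z 91.8
```

```bash
python3 -m jog '[[[0,-3,0],0,1],[[0,-7,0],0,1],[[0,-11,0],0,1],[[0,-12,0],0,1]]' 45
python3 - <<'E'
from h import *
togo([*fr(.1062,-.0017),.365],.1152)
E
```

```text
clock: 12.88
tcp_pos: [0.5186, 0.1966, 0.3783]
orientation: [-1.567, -0.095, 0.087]
contact_force: [-0.1, -0.2, -4.5]
grip_width: 0.0424
tool shift cm [13.1   1.4  -0.36] yaw 0.1162 twist 0.001
```

```bash
python3 -m jog '[[[3,0,-0.2],0,1],[[7,0,-0.3],0,1],[[11,0,-0.4],0,1],[[13.1,0.7,-0.4],0,1],[[13.1,1.4,-0.4],0,1],[[13.1,1.4,-0.4],0,1]]' 45
python3 - <<'E'
from h import *
togo([*fr(.1062,-.0017),.365],.1152)
f=snap('wrist','w13')
f=snap('side','d13')
cv2.imwrite('pics/d13c.png',cv2.resize(f['image'][60:200,190:350],None,fx=4,fy=4,interpolation=cv2.INTER_CUBIC))
E
```

```text
clock: 13.62
tcp_pos: [0.6473, 0.2071, 0.3594]
orientation: [-1.57, -0.089, 0.095]
contact_force: [0.0, 0.1, -3.4]
grip_width: 0.0426
tool shift cm [ 0.19 -0.56  0.08] yaw 0.1169 twist 0.0017
```

View pics/w13.png

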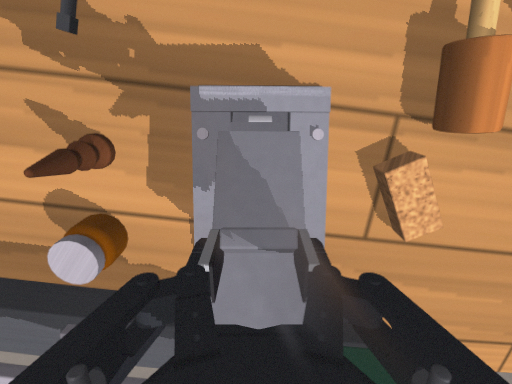

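View pics/d13c.png

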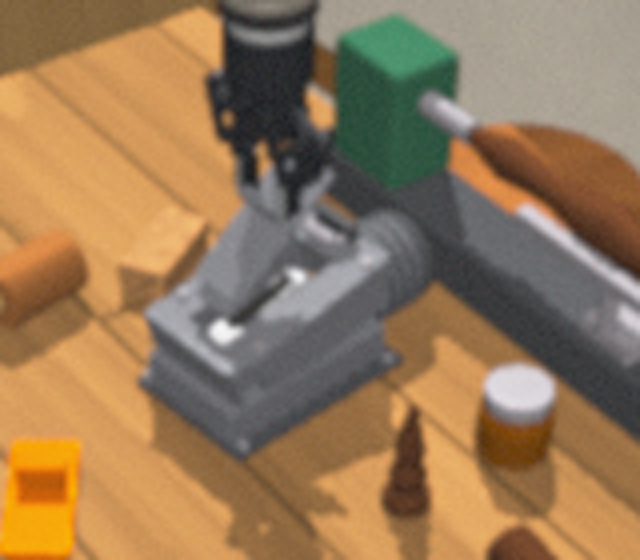

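Run:
```python
from h import *
f=load('w13')
cv2.imwrite('pics/c13.png',cv2.resize(f['image'][75:285,180:340],None,fx=5,fy=5,interpolation=cv2.INTER_CUBIC)[:600])
cv2.imwrite('pics/c13b.png',cv2.resize(f['image'][195:315,180:340],None,fx=5,fy=5,interpolation=cv2.INTER_CUBIC))
```

```text
(no output)
```

View pics/c13.png

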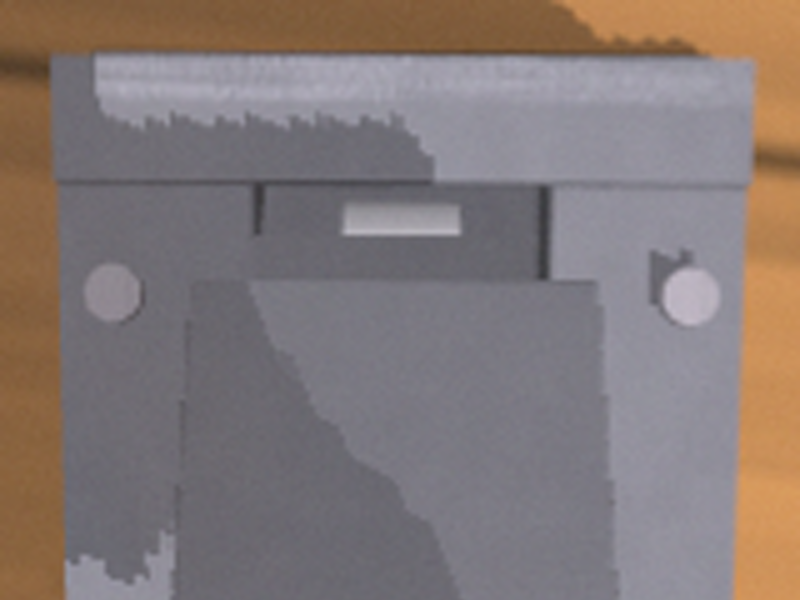

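View pics/c13b.png

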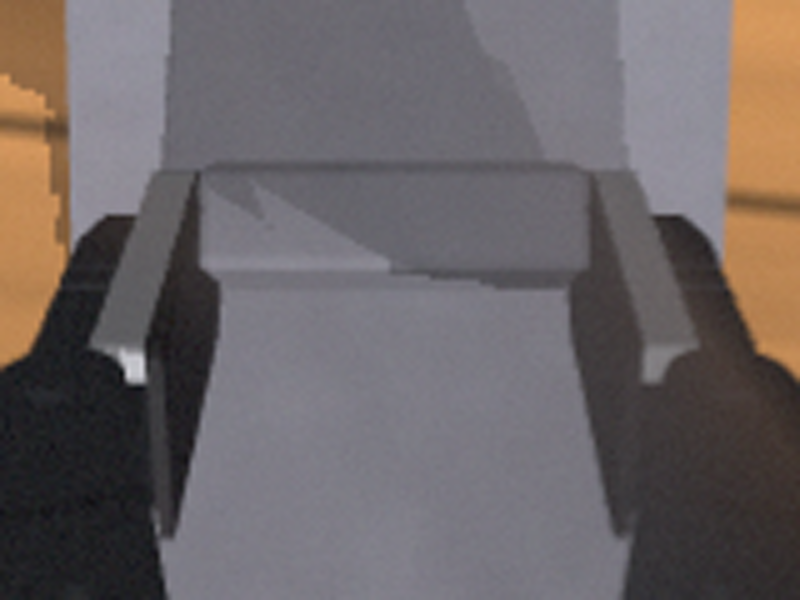

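```bash
cat >> h.py <<'E'
def ends(x,tcp,F=None):
    t=x[3];o={}
    for n,p in [('liptip',(-75,2.5)),('corner',(-62,8)),('top',(75,14)),('ribtop',(20,38))]:
        o[n]=np.array([x[0]*1000+p[0]*np.cos(t)-p[1]*np.sin(t), x[2]*1000+p[0]*np.sin(t)+p[1]*np.cos(t)])
        print(n,'rel tcp x,z mm',o[n].round(1),'world z',(o[n][1]+tcp[2]*1000).round(1))
    return o
E
python3 - <<'E'
from h import *
o=get_obs();M=R.from_rotvec(o['orientation']).as_matrix()
B=[((-62,-30,14),(190,280)),((-62,30,14),(600,280)),((-75,-22,5),(248,235)),((-75,22,5),(540,235)),((14,-22,38),(200,763)),((14,22,38),(590,763)),((26,-22,38),(205,868)),((26,22,38),(585,868))]
sc=lambda D:[(c,(180+u/5,75+v/5)) for c,(u,v) in D]
x=covfit(load('w13'),sc(B),o['tcp_pos'],M,[-.0,0,-.2,.6,0])
ends(x,o['tcp_pos'])
# frame refit
f=load('w13')
D=[((-64,60,11),(752,186)),((-64,-60,11),(55,182)),((-64,26,8),(550,188)),((-64,-26,8),(257,186)),((-85,-60,11),(51,55)),((-85,60,11),(755,61))]
px=np.array([(180+u/5,75+v/5) for _,(u,v) in D])
def res(q):
    T=box2w(q[:2],q[2]); return (proj(f,np.array([T(seat2box(p)) for p,_ in D]))-px).ravel()
r=least_squares(res,[.54,.2,.1],loss='soft_l1');print(r.x.round(4),r.fun.round(1))
E
```

```text
cover rel (m)  [-0.0016  0.0016 -0.2077] tilt 0.63 dyaw 0.001
[[0.7, -0.2], [-0.8, -0.2], [1.6, -0.0], [-1.3, -0.0], [0.6, -0.1], [-0.6, -0.1], [-1.3, 0.3], [1.3, 0.3]]
liptip rel tcp x,z mm [ -63.7 -249.8] world z 111.4
corner rel tcp x,z mm [ -56.4 -237.7] world z 123.5
top rel tcp x,z mm [  50.8 -152.2] world z 209.0
ribtop rel tcp x,z mm [  -7.8 -165.2] world z 196.0
[0.5437 0.1984 0.1117] [-0.2  0.1 -0.  -0.1  0.4 -0.1 -0.6 -0.1  0.3  0.2  0.  -0. ]
```

```bash
python3 -m jog '[[[0.3,0.5,0.1],0,1],[[0.3,1.3,0.1],0,1],[[0.3,2,0.1],0,1],[[0.3,2.4,0.1],0,1],[[0.3,2.4,0.1],0,1]]' 45;python3 -m jog '[[[0,0.2,0],0,1],[[0,0.2,0],0,1]]'
python3 - <<'E'
from h import *
f=snap('side','d14');
cv2.imwrite('pics/d14c.png',cv2.resize(f['image'][60:200,190:350],None,fx=4,fy=4,interpolation=cv2.INTER_CUBIC))
o=get_obs();print(o['contact_force'],o['moment']);togo([*fr(.1077,-.0017),.33],.1152)
E
```

```text
clock: 14.35
tcp_pos: [0.6512, 0.2084, 0.3372]
orientation: [-1.569, -0.091, 0.092]
contact_force: [-0.6, 0.5, -4.0]
grip_width: 0.0422
clock: 14.6
tcp_pos: [0.6514, 0.2085, 0.3357]
orientation: [-1.569, -0.091, 0.091]
contact_force: [-0.6, -0.2, -3.8]
grip_width: 0.0429
[ 0.02748949  0.50590015 -3.93897188] [-0.06647926 -0.02483879  0.04838465]
tool shift cm [-0.07  0.59 -0.01] yaw 0.1161 twist 0.0009
```

View pics/d14c.png

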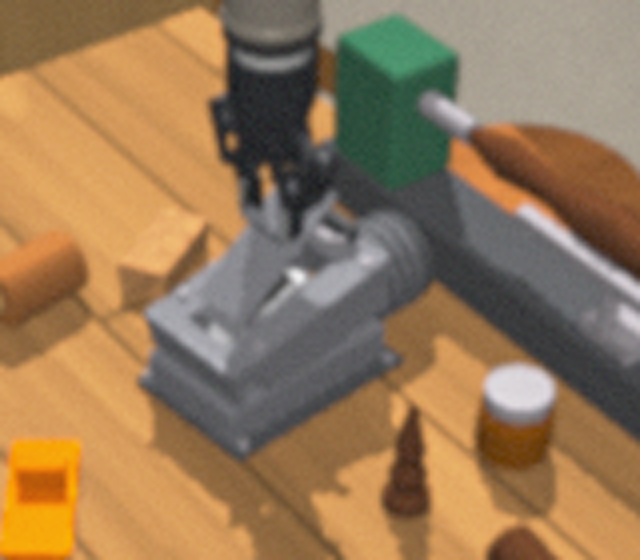

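Expected rail contact at TCP z ≈ 0.331; feel downward.

```bash
python3 -m jog '[[[0,0.2,0],0,1],[[0,0.2,0],0,1]]'; python3 -m jog '[[[0,0.2,0],0,1],[[0,0.2,0],0,1]]';python3 -m jog '[[[0,0.2,0],0,1],[[0,0.2,0],0,1]]'
```

```text
clock: 14.9
tcp_pos: [0.6513, 0.2085, 0.3335]
orientation: [-1.569, -0.091, 0.091]
contact_force: [-0.4, 0.5, -3.4]
grip_width: 0.0428
clock: 15.15
tcp_pos: [0.6513, 0.2085, 0.3314]
orientation: [-1.569, -0.091, 0.092]
contact_force: [0.0, -1.2, -3.9]
grip_width: 0.0428
clock: 15.4
tcp_pos: [0.6513, 0.2085, 0.3295]
orientation: [-1.569, -0.091, 0.091]
contact_force: [-0.1, -0.3, -4.7]
grip_width: 0.0426
```

```bash
python3 -m jog '[[[0,0.2,0],0,1],[[0,0.2,0],0,1]]'; python3 -m jog '[[[0,0.2,0],0,1],[[0,0.2,0],0,1]]'
python3 - <<'E'
from h import *
f=snap('wrist','w15')
cv2.imwrite('pics/c15.png',cv2.resize(f['image'][60:180,180:340],None,fx=5,fy=5,interpolation=cv2.INTER_CUBIC))
E
```

```text
clock: 15.65
tcp_pos: [0.6513, 0.2085, 0.3275]
orientation: [-1.569, -0.091, 0.091]
contact_force: [0.6, 0.4, -3.7]
grip_width: 0.0423
clock: 15.9
tcp_pos: [0.6517, 0.2086, 0.3262]
orientation: [-1.569, -0.092, 0.09]
contact_force: [1.3, 0.9, -1.8]
grip_width: 0.0427
```

View pics/c15.png

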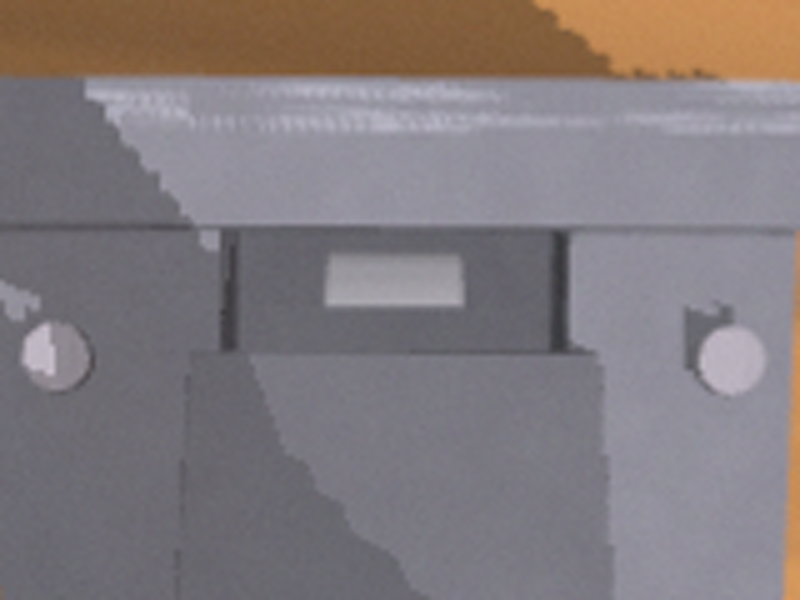

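```bash
python3 -m jog '[[[0,0.1,0],0,1],[[-0.5,0.2,0],0,1],[[-1,0.31,0],0,1],[[-1,0.31,0],0,1]]'; python3 -m jog '[[[-0.2,0.04,0],0,1],[[-0.4,0.08,0],0,1],[[-0.4,0.08,0],0,1]]'
```

```text
clock: 16.45
tcp_pos: [0.6407, 0.2075, 0.3225]
orientation: [-1.569, -0.091, 0.092]
contact_force: [0.3, -0.4, 1.6]
grip_width: 0.0426
clock: 16.82
tcp_pos: [0.6374, 0.207, 0.3219]
orientation: [-1.569, -0.091, 0.091]
contact_force: [2.5, 1.1, 3.1]
grip_width: 0.0422
```

```bash
python3 -m jog '[[[-0.2,0.03,0],0,1],[[-0.3,0.05,0],0,1],[[-0.3,0.05,0],0,1]]'; python3 -m jog '[[[-0.2,0.03,0],0,1],[[-0.3,0.05,0],0,1],[[-0.3,0.05,0],0,1]]'
python3 - <<'E'
from h import *
f=snap('wrist','w16')
cv2.imwrite('pics/c16.png',cv2.resize(f['image'][60:180,180:340],None,fx=5,fy=5,interpolation=cv2.INTER_CUBIC))
E
```

```text
clock: 17.2
tcp_pos: [0.6344, 0.2066, 0.3214]
orientation: [-1.569, -0.091, 0.091]
contact_force: [2.9, 0.8, 3.0]
grip_width: 0.0425
clock: 17.58
tcp_pos: [0.6327, 0.2062, 0.3221]
orientation: [-1.568, -0.094, 0.087]
contact_force: [6.2, 0.0, 5.0]
grip_width: 0.0427
```

View pics/c16.png

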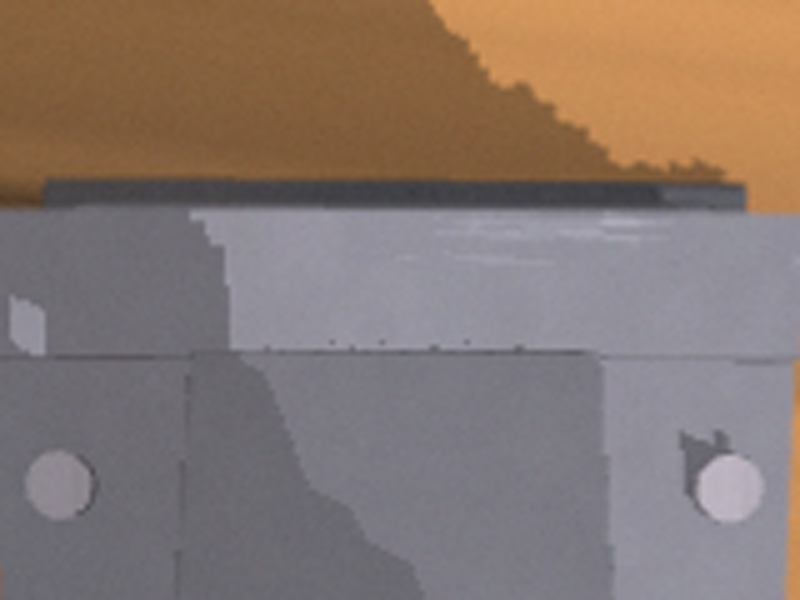

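```bash
python3 -m jog '[[[-0.1,0,0],0,1],[[0.1,0.1,0],0,1],[[0.3,0.3,0],0,1],[[0.6,0.6,0],0,1],[[0.6,0.6,0],0,1]]' 20
python3 - <<'E'
from h import *
f=snap('wrist','w17')
f=snap('side','d17')
cv2.imwrite('pics/d17c.png',cv2.resize(f['image'][60:200,190:350],None,fx=4,fy=4,interpolation=cv2.INTER_CUBIC))
E
```

```text
clock: 18.25
tcp_pos: [0.6388, 0.207, 0.3164]
orientation: [-1.568, -0.094, 0.087]
contact_force: [5.9, 0.9, 8.1]
grip_width: 0.0428
```

View pics/w17.png

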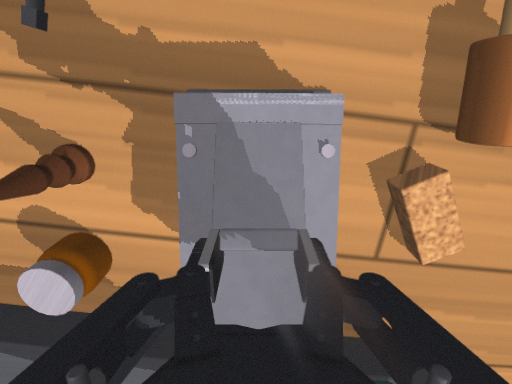

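View pics/d17c.png

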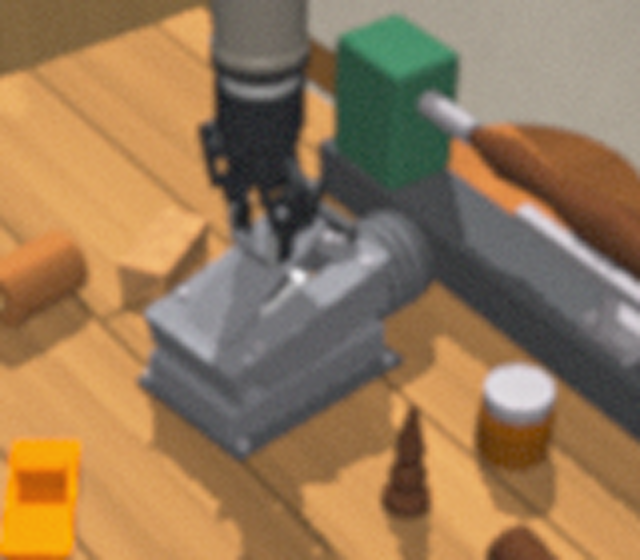

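```bash
python3 -m jog '[[[0.3,0.3,0],0,1],[[0.55,0.65,0],0,1],[[0.75,0.95,0],0,1],[[0.95,1.25,0],0,1],[[0.95,1.25,0],0,1]]' 20
python3 - <<'E'
from h import *
f=snap('wrist','w18')
f=snap('side','d18')
cv2.imwrite('pics/d18c.png',cv2.resize(f['image'][60:200,190:350],None,fx=4,fy=4,interpolation=cv2.INTER_CUBIC))
E
```

```text
clock: 18.98
tcp_pos: [0.6487, 0.2081, 0.3041]
orientation: [-1.567, -0.095, 0.086]
contact_force: [7.1, 0.0, 8.1]
grip_width: 0.0426
```

View pics/w18.png

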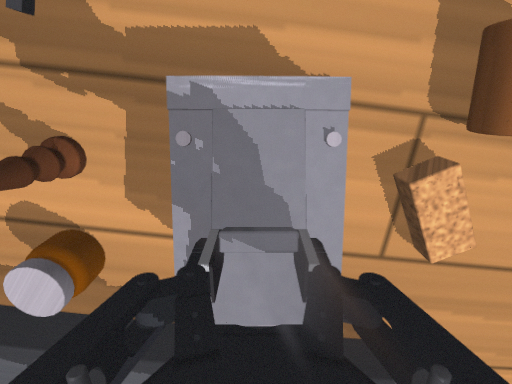

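View pics/d18c.png

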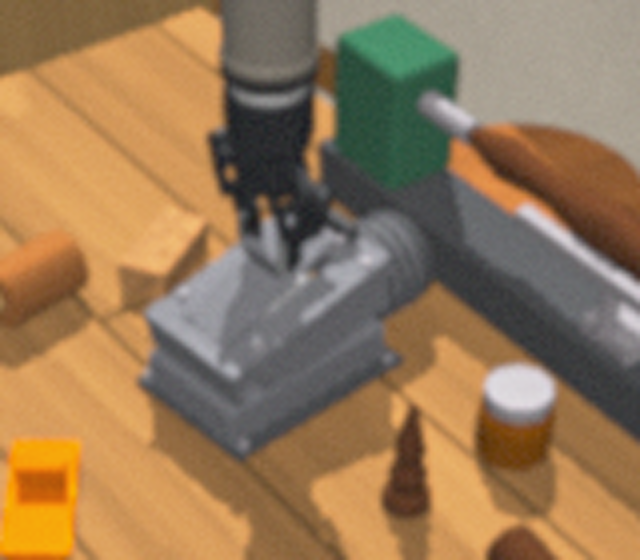

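Run:
```python
from h import *
f=load('w18')
cv2.imwrite('pics/c18.png',cv2.resize(f['image'][95:270,195:320],None,fx=4,fy=3.4 if 0 else 4,interpolation=cv2.INTER_CUBIC)[:, :][:700:1] )
im=cv2.imread('pics/c18.png'); cv2.imwrite('pics/c18.png',im[:120]); cv2.imwrite('pics/c18b.png',im[500:700])
```

```text
(no output)
```

View pics/c18.png

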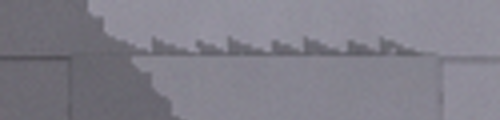

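View pics/c18b.png

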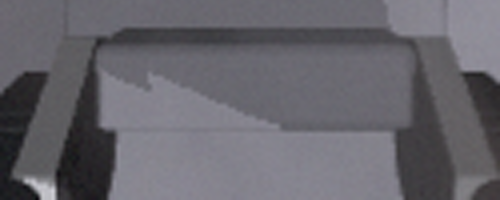

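Run:
```python
from h import *
o=get_obs();M=R.from_rotvec(o['orientation']).as_matrix()
B=[((-62,-30,14),(70,54)),((-62,30,14),(440,54)),((14,-22,38),(98,545)),((14,22,38),(412,545)),((26,-22,38),(98,630)),((26,22,38),(412,630)),((14,-22,14),(113,528)),((14,22,14),(395,528))]
x=covfit(load('w18'),[(c,(195+u/4,95+v/4)) for c,(u,v) in B],o['tcp_pos'],M,[-.0,0,-.2,.4,0])
e=ends(x,o['tcp_pos'])
togo([*fr(.1,-.0017),.33],.1152)
```

```text
cover rel (m)  [-0.0111  0.002  -0.2022] tilt 0.357 dyaw 0.0
[[0.1, 0.2], [-0.2, 0.3], [-0.6, -0.1], [0.6, -0.0], [-0.7, 0.5], [0.6, 0.5], [1.2, -1.0], [-0.9, -1.0]]
liptip rel tcp x,z mm [ -82.2 -226.1] world z 78.2
corner rel tcp x,z mm [ -71.9 -216.4] world z 87.9
top rel tcp x,z mm [  54.3 -162.8] world z 141.4
ribtop rel tcp x,z mm [  -5.6 -159.6] world z 144.7
tool shift cm [-0.55 -2.58  0.01] yaw 0.1153 twist 0.0001
```

```bash
python3 -m jog '[[[0.1,0.15,0],0,1],[[0.2,0.3,0],0,1],[[0.25,0.4,0],0,1],[[0.25,0.4,0],0,1]]' 20; python3 -m jog '[[[0,0,0],0,0.8],[[0,0,0],0,0],[[0,0,0],0,-1],[[0,0,0],0,-1],[[0,-4,0],0,-1],[[0,-8,0],0,-1],[[-2,-12,0],0,-1],[[-2,-12,0],0,-1]]' 20
python3 - <<'E'
from h import *
f=snap('wrist','w19')
f=snap('side','d19')
cv2.imwrite('pics/d19c.png',cv2.resize(f['image'][60:200,190:350],None,fx=4,fy=4,interpolation=cv2.INTER_CUBIC))
E
```

```text
clock: 19.58
tcp_pos: [0.6512, 0.2084, 0.3003]
orientation: [-1.567, -0.095, 0.086]
contact_force: [8.2, 0.7, 8.0]
grip_width: 0.0426
clock: 20.58
tcp_pos: [0.6286, 0.2069, 0.4214]
orientation: [-1.568, -0.095, 0.089]
contact_force: [0.5, 0.7, -0.5]
grip_width: 0.085
```

View pics/w19.png

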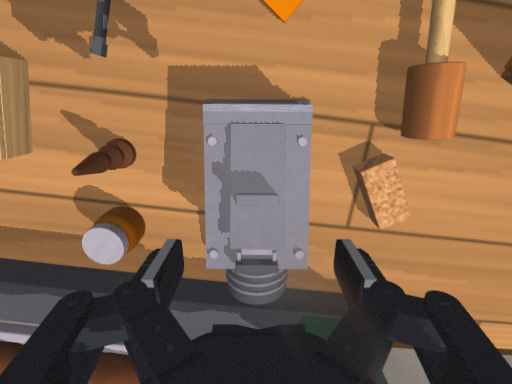

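View pics/d19c.png

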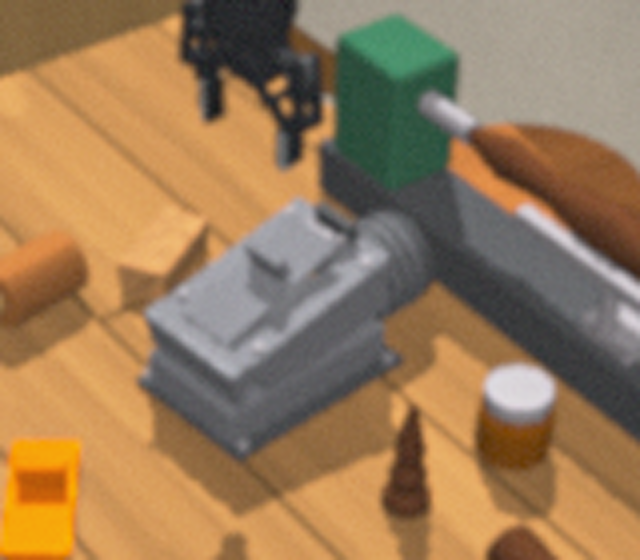

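Run:
```python
from h import *
togo([*fr(.146,-.0017),.315],.1152)
```

```text
tool shift cm [ 6.03 10.25  0.  ] yaw 0.1166 twist 0.0014
```

```bash
python3 -m jog '[[[3,0,0],0,1],[[6,0,0],0,1],[[6,3,0],0,1],[[6,7,0],0,1],[[6,9.5,0],0,1],[[6,10.2,0],0,1],[[6,10.2,0],0,1]]' 20; python3 -m jog '[[[0,0.4,0],0,1],[[0,0.8,0],0,1],[[0,0.8,0],0,1]]'
python3 - <<'E'
from h import *
f=snap('side','d20')
cv2.imwrite('pics/d20c.png',cv2.resize(f['image'][60:200,190:350],None,fx=4,fy=4,interpolation=cv2.INTER_CUBIC))
E
```

```text
clock: 21.55
tcp_pos: [0.689, 0.2129, 0.3153]
orientation: [-1.569, -0.09, 0.093]
contact_force: [0.8, 0.7, 0.1]
grip_width: -0.0002
clock: 21.92
tcp_pos: [0.6892, 0.213, 0.3087]
orientation: [-1.569, -0.092, 0.091]
contact_force: [0.6, 0.3, 0.2]
grip_width: 0.0001
```

View pics/d20c.png

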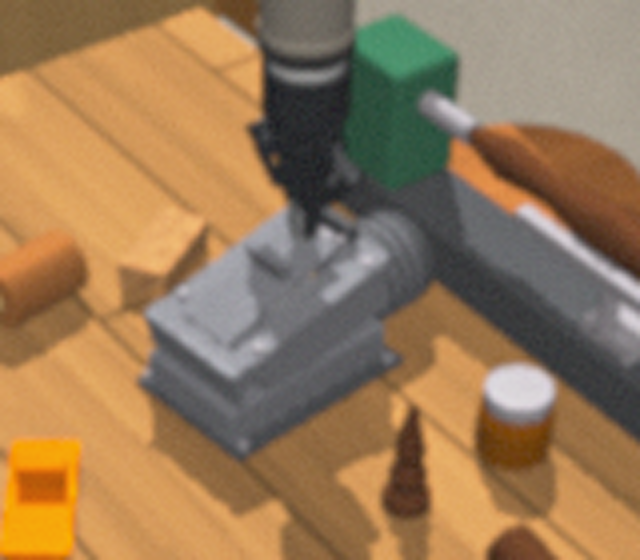

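Fingertips sit between the rib and the roller, just above the plate. Press down, watching force.

```bash
python3 -m jog '[[[0,0.3,0],0,1],[[0,0.5,0],0,1],[[0,0.5,0],0,1]]'; python3 -m jog '[[[0,0.2,0],0,1],[[0,0.4,0],0,1],[[0,0.4,0],0,1]]';  python3 -m jog '[[[0,0.2,0],0,1],[[0,0.4,0],0,1],[[0,0.4,0],0,1]]'
```

```text
clock: 22.35
tcp_pos: [0.6889, 0.2129, 0.3027]
orientation: [-1.569, -0.09, 0.092]
contact_force: [0.2, 0.1, -0.7]
grip_width: 0.0002
clock: 22.72
tcp_pos: [0.689, 0.2129, 0.299]
orientation: [-1.569, -0.091, 0.092]
contact_force: [0.5, -0.1, 0.5]
grip_width: -0.0002
clock: 23.1
tcp_pos: [0.6891, 0.2129, 0.2953]
orientation: [-1.569, -0.091, 0.091]
contact_force: [0.2, -1.1, -0.1]
grip_width: 0.0002
```

```bash
python3 -m jog '[[[0,0.15,0],0,1],[[0,0.3,0],0,1],[[0,0.3,0],0,1]]';  python3 -m jog '[[[0,0.1,0],0,1],[[0,0.2,0],0,1],[[0,0.2,0],0,1]]'
python3 - <<'E'
from h import *
f=snap('side','d21')
cv2.imwrite('pics/d21c.png',cv2.resize(f['image'][80:160,230:310],None,fx=7,fy=7,interpolation=cv2.INTER_CUBIC))
E
```

```text
clock: 23.48
tcp_pos: [0.6891, 0.2131, 0.2949]
orientation: [-1.569, -0.092, 0.09]
contact_force: [-6.2, -2.4, 14.2]
grip_width: -0.0003
clock: 23.85
tcp_pos: [0.6891, 0.2131, 0.2946]
orientation: [-1.569, -0.092, 0.09]
contact_force: [-9.5, -5.4, 23.2]
grip_width: -0.0007
```

View pics/d21c.png

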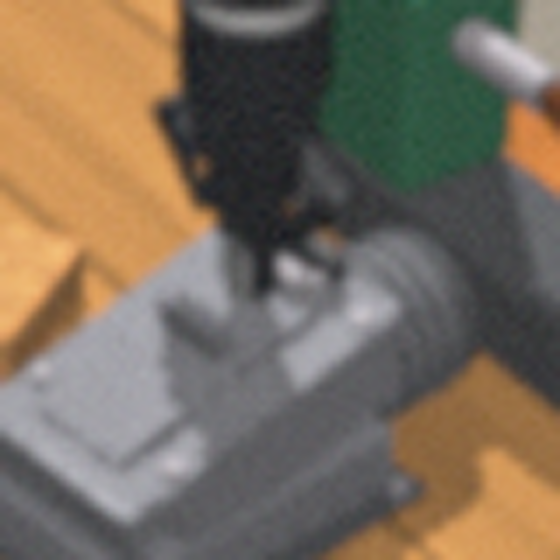

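```bash
python3 -m jog '[[[0,-2,0],0,1],[[0,-6,0],0,1],[[0,-11,0],0,1],[[-2,-13,0],0,1],[[-2,-13,0],0,1]]'
python3 - <<'E'
from h import *
f=snap('wrist','w22')
cv2.imwrite('pics/c22.png',cv2.resize(f['image'][95:275,195:320],None,fx=3.3,fy=3.3,interpolation=cv2.INTER_CUBIC))
g=snap('side','d22')
cv2.imwrite('pics/d22c.png',cv2.resize(g['image'][90:170,220:310],None,fx=7,fy=7,interpolation=cv2.INTER_CUBIC))
E
```

```text
clock: 24.52
tcp_pos: [0.6688, 0.2112, 0.4231]
orientation: [-1.568, -0.095, 0.089]
contact_force: [0.1, 0.2, -0.2]
grip_width: -0.0
```

View pics/c22.png

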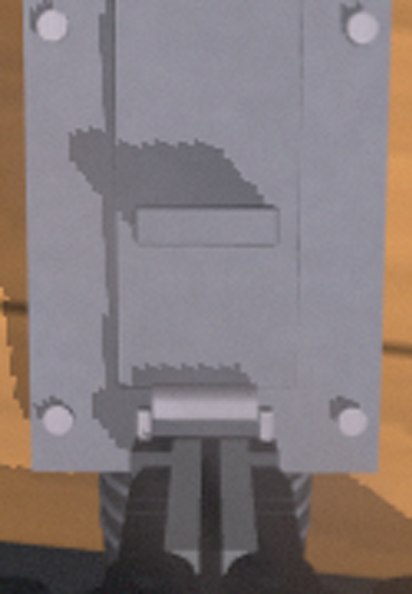

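View pics/d22c.png

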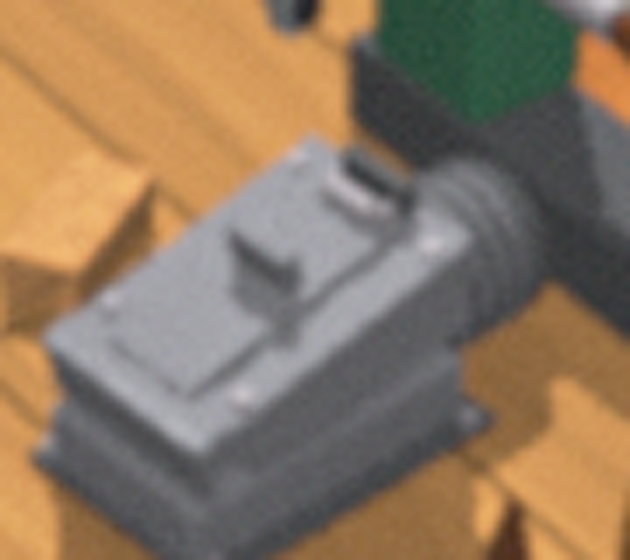

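Run:
```python
from h import *
for n in ['w19','w22']:
    f=load(n);im=cv2.resize(f['image'],None,fx=1,fy=1)
    T=box2w(*F)
    z=cv2.resize(im[90:290,180:335],None,fx=4,fy=4,interpolation=cv2.INTER_CUBIC)
    def dr(ps,c):
        q=(proj(f,np.array([T(seat2box(p)) for p in ps]))-[180,90])*4+1.5
        cv2.polylines(z,[np.int32(np.round(q*8))],True,c,1,cv2.LINE_AA,3)
    o=(.8,0,0) # lateral offset 0
    dr([(-64,-30,14),(75,-30,14),(75,30,14),(-64,30,14)],(0,0,255))
    dr([(14,-22,38),(26,-22,38),(26,22,38),(14,22,38)],(0,255,0))
    dr([(-64,-60,11),(-85,-60,11),(-85,60,11),(-64,60,11)],(255,0,0))
    dr([(70.5,-17,18),(76.5,-17,24),(76.5,17,24),(70.5,17,18)],(0,255,255))
    cv2.imwrite('pics/o_%s.png'%n,z[:600] if n=='w19' else z[200:800])
```

```text
(no output)
```

View pics/o_w19.png

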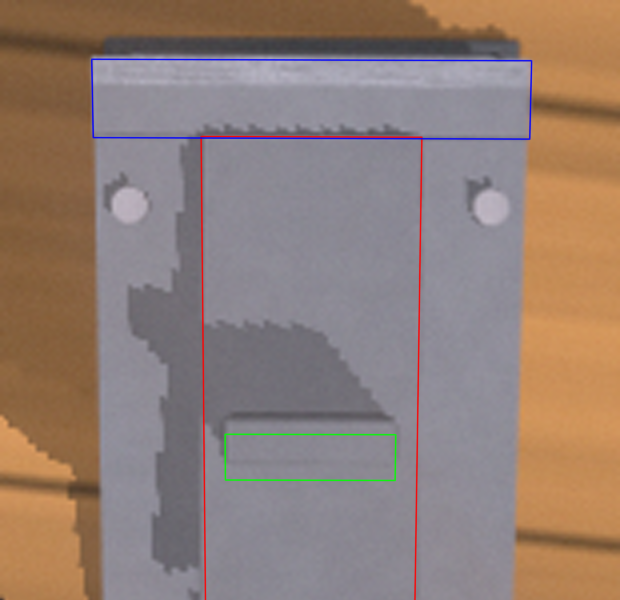

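View pics/o_w22.png

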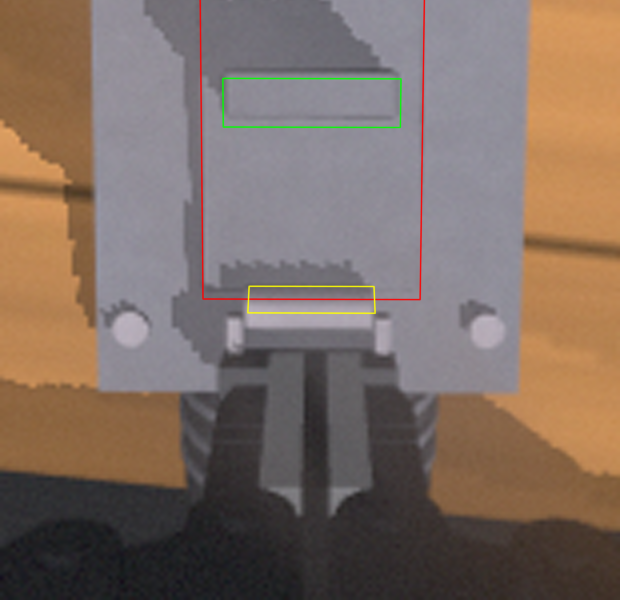

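Run:
```python
from h import *
T=box2w(*F)
for n,front,back,u in [('w9',200,207,380),('w22',140+305/4-.4,140+350/4,180+312/4)]:
    f=load(n)
    for zz in (18,24):
        for v in (front,back):
            xs=np.linspace(50,110,601);P=np.array([T(seat2box((x,0,zz))) for x in xs]);r=proj(f,P)[:,1];print(n,zz,v,'seat x',xs[np.argmin(abs(r-v))].round(1),end=' | ')
    print()
f=load('w22');g=load('w19')
print(f['origin'],g['origin'])
```

```text
w9 18 200 seat x 70.2 | w9 18 207 seat x 77.6 | w9 24 200 seat x 69.3 | w9 24 207 seat x 76.4 | 
w22 18 215.85 seat x 75.8 | w22 18 227.5 seat x 88.8 | w22 24 215.85 seat x 74.4 | w22 24 227.5 seat x 87.2 | 
[0.58722971 0.20326423 0.39231769] [0.54701279 0.19887388 0.39061728]
```

Run:
```python
from h import *
f=load('w22');g=load('w9')
a=cv2.resize(f['image'][190:240,225:290],None,fx=9,fy=9,interpolation=cv2.INTER_CUBIC);b=cv2.resize(g['image'][175:235,345:420],None,fx=8,fy=8,interpolation=cv2.INTER_CUBIC)
cv2.imwrite('pics/ra.png',a);cv2.imwrite('pics/rb.png',b)
```

```text
(no output)
```

View pics/ra.png

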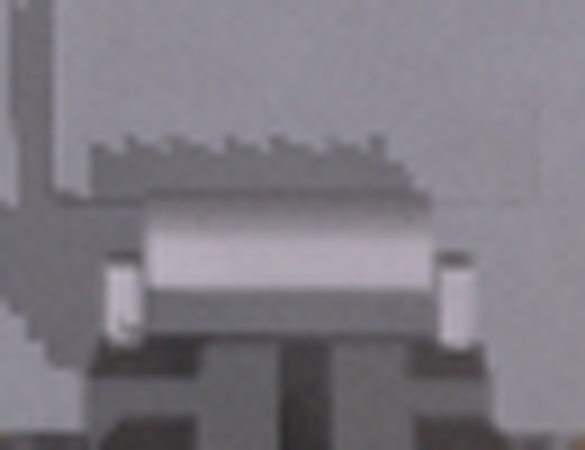

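View pics/rb.png

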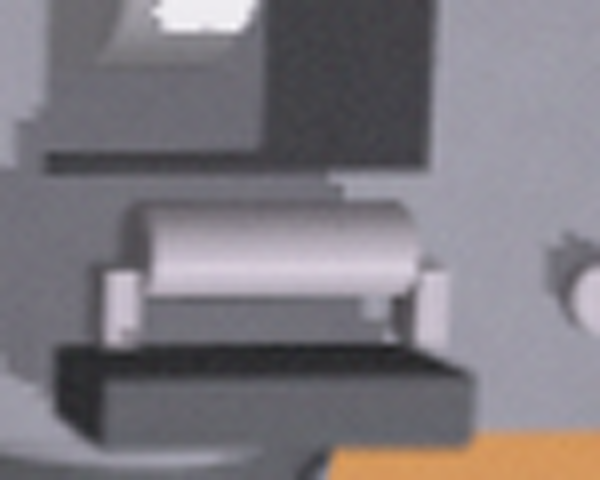

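Run:
```python
from h import *
T=box2w(*F)
def sx(n,v,z):
    f=load(n);xs=np.linspace(40,110,1401);r=proj(f,np.array([T(seat2box((x,0,z))) for x in xs]))[:,1];return xs[np.argmin(abs(r-v))].round(1)
print('rest back top z24 w9',sx('w9',211.9,21),'w22',sx('w22',222.2,21),'front z18',sx('w9',200.4,18),sx('w22',211.3,18),'plate end z14',sx('w22',190+203/9,14))
# rib top edges w22: crop rows(200 offset in z -> 90+ (200+v)/4)
for v in (70,118): print('rib',sx('w22',90+(200+v)/4,38), sx('w22',90+(200+v)/4,14))
for e in (0,.02,.05,.1): print(e,[ (-64+76*np.cos(e)-30*np.sin(e)).round(1), (-64+88*np.cos(e)-30*np.sin(e)).round(1)],'z',8+76*e+30)
```

```text
rest back top z24 w9 82.2 w22 82.1 front z18 70.6 70.8 plate end z14 73.0
rib 40.0 40.0
rib 40.0 40.0
0 [np.float64(12.0), np.float64(24.0)] z 38
0.02 [np.float64(11.4), np.float64(23.4)] z 39.519999999999996
0.05 [np.float64(10.4), np.float64(22.4)] z 41.8
0.1 [np.float64(8.6), np.float64(20.6)] z 45.6
```

```bash
python3 - <<'E'
from h import *
T=box2w(*F)
def sx(n,v,z):
    f=load(n);xs=np.linspace(-30,60,1801);r=proj(f,np.array([T(seat2box((x,0,z))) for x in xs]))[:,1];return xs[np.argmin(abs(r-v))].round(1)
for v in (74,118): print('rib top w22',sx('w22',90+(200+v)/4,38))
for v in (420,463): print('rib top w19',sx('w19',90+v/4,38))
f=load('w22'); 
print('lateral: rib cols', [ (p-np.array([180,90]))*4+1.5-[0,200] for p in proj(f,np.array([T(seat2box((12,-22,38))),T(seat2box((12,22,38)))]))])
E
python3 - <<'E'
from h import *
f=load('w22');a=cv2.resize(f['image'][150:180,220:295],None,fx=8,fy=8,interpolation=cv2.INTER_CUBIC);cv2.imwrite('pics/rib22.png',a)
E
```

```text
rib top w22 13.4
rib top w22 24.2
rib top w19 10.8
rib top w19 22.0
lateral: rib cols [array([222.31213235,  69.77117948]), array([400.55412464,  70.26917328])]
```

View pics/rib22.png

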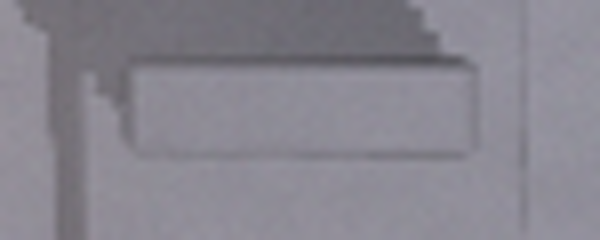

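Run:
```python
from h import *
o=get_obs();print(o['clock'],o['contact_force'],o['grip_width']);print(hand_in())
```

```text
24.625 [ 0.0309289  -0.38473029 -1.62309876] 0.0002709726676397345
the job is handed in; nothing more can be done
None
```

The cover is on the belt-drive box, snapped under the roller and lying home. I handed the job in at about 24.6 s on the clock; no verdict is reported.

**What I did**
- **Out:** I drew the cover out from under the riser by its plate edges, then let go and took it again by the ends of the rib.
- **Tilt:** I tipped it to about 0.6 rad above level by lowering its top end onto the box's front edge.
- **Hook:** I lowered the lip into the opening and slid it down the slope until contact. The push-back rose to about 6 N there, and the plate's front edge met the ledge.
- **Close:** I swung the top edge down, let go, and pressed near the top edge with the closed fingertips, reaching about 23 N.

**Last checks, from the wrist camera**
- The plate's end is at seat x 73.0 mm, against 73 expected with the plate held against the ledge.
- The rib is within about 1 mm of its home place along the slope and within about 0.5 mm sideways.
- The roller shows about 0.2 mm from its rest position and lies over the plate's edge.
- The press stopped at about the height expected for the cover lying home.
- The gripper was clear, with no contact force above noise. I planned all moves clear of the bystanders but did not measure their positions again at the end.

**What disagreed**
- I first read the roller as pushed back 4 to 5 mm. An enlarged crop showed I had mistaken shading for its front edge.
- The tilt measurement reads about 0.025 rad high.
- The lip met the rails about 5 mm lower than I had calculated. I went by touch there.

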